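Put the dry-bath blocks away and close the heater

TASK

Clear up the dry bath: return every heating block that is out, on the bench or still standing in the heater, to the rack bay whose label shows that block's own pattern of wells, wells up and sitting flat on the bay's floor. Only when all of them are away, lay the cover plate in the heater's mouth and press it down until it sits level and flush with the rim. Leave the tip box, the bottle and the glass dish where they are.

Things in the scene. Friction and masses are not known exactly. Their poses are not given: they have to be found in the camera images.
- block1_mid (a point): Heating block 1: plain aluminium block 64 mm long (own y) x 46 mm wide (own x) x 48 mm high (own z, wells upwards), one large round well (dark discs) on top. Point: its centre, 24 mm above its underside. It starts standing upright on the bench beyond the cover. Weighs about 0.26 kg. May be absent (then None).
- block2_mid (a point): Heating block 2: plain aluminium block 84 mm long (own y) x 46 mm wide (own x) x 48 mm high (own z, wells upwards), two round wells in a row (dark discs) on top. Point: its centre, 24 mm above its underside. It starts standing upright on the bench beyond the cover. Weighs about 0.34 kg. May be absent (then None).
- block3_mid (a point): Heating block 3: plain aluminium block 104 mm long (own y) x 46 mm wide (own x) x 48 mm high (own z, wells upwards), three round wells in a row (dark discs) on top. Point: its centre, 24 mm above its underside. It starts standing in the heater's well, long side along the heater's y. Weighs about 0.42 kg. May be absent (then None).
- block4_mid (a point): Heating block 4: plain aluminium block 124 mm long (own y) x 46 mm wide (own x) x 48 mm high (own z, wells upwards), eight small round wells in two rows of four (dark discs) on top. Point: its centre, 24 mm above its underside. It starts standing upright on the bench beyond the cover. Weighs about 0.52 kg. May be absent (then None).
- bay1_floor (a point): Bay of block 1: grey open tray, inside 72 mm (own y) x 54 mm (own x), 3 mm walls rising 10 mm above its floor, on a white rack plate. A flat white label beside its +x wall shows one large round well. Point: centre of the bay's floor, 9 mm above the bench; z up. Bays stand 100 mm (x) and 146 mm (y) apart; which is where varies.
- bay2_floor (a point): Bay of block 2: grey open tray, inside 92 mm (own y) x 54 mm (own x), 3 mm walls rising 10 mm above its floor, on a white rack plate. A flat white label beside its +x wall shows two round wells in a row. Point: centre of the bay's floor, 9 mm above the bench; z up. Bays stand 100 mm (x) and 146 mm (y) apart; which is where varies.
- bay3_floor (a point): Bay of block 3: grey open tray, inside 112 mm (own y) x 54 mm (own x), 3 mm walls rising 10 mm above its floor, on a white rack plate. A flat white label beside its +x wall shows three round wells in a row. Point: centre of the bay's floor, 9 mm above the bench; z up. Bays stand 100 mm (x) and 146 mm (y) apart; which is where varies.
- bay4_floor (a point): Bay of block 4: grey open tray, inside 132 mm (own y) x 54 mm (own x), 3 mm walls rising 10 mm above its floor, on a white rack plate. A flat white label beside its +x wall shows eight small round wells in two rows of four. Point: centre of the bay's floor, 9 mm above the bench; z up. Bays stand 100 mm (x) and 146 mm (y) apart; which is where varies.
- mouth (a point): Dry-bath heater: fixed white box 152 mm (own x) x 190 mm (own y), 68 mm high. Point: centre of its open mouth at ledge height, 60 mm above the bench; z up. Below is a well 106 mm (x) x 126 mm (y), floor 40 mm below this point; around it a recess for the cover, 128 mm (x) x 162 mm (y), 8 mm deep from the rim's top to the ledge.
- seal_left (a joint): Rubber seal strip, 100 x 10 mm along x, in the ledge at the +y end of the mouth, 71 mm from its centre. Value 0: it stands 5 mm proud of the ledge; 0.005 m: pushed fully down, level with the ledge. Slides stiffly (about 5 N) straight down and stays where it is pushed; the cover's own weight does not push it down.
- seal_right (a joint): Rubber seal strip, 100 x 10 mm along x, in the ledge at the -y end of the mouth, 71 mm from its centre. Value 0: it stands 5 mm proud of the ledge; 0.005 m: pushed fully down, level with the ledge. Slides stiffly (about 5 N) straight down and stays where it is pushed; the cover's own weight does not push it down.
- cover_grip (a point): Cover plate of the heater: grey plate 122 mm (own x) x 156 mm (own y) x 8 mm, with a dark solid bar grip in the middle of its top, 14 mm wide (own x), 60 mm long (own y), 30 mm high above the plate. The point is in the middle of the bar, 26 mm above the plate's underside and 12 mm below the bar's top. Starts on the bench; about 0.34 kg.
- cover_plate (a point): The same cover: the centre of its plate, 4 mm above its underside, z up. When the cover is fully home this point lies 4 mm above the mouth point, and the plate's top is flush with the heater's rim.
- tipbox: Bystander: orange pipette-tip box 85 x 120 x 65 mm, beyond the heater. Origin at its underside's centre.
- bottle: Bystander: bottle, 60 mm diameter, 140 mm high, beyond the work. Origin at its underside's centre.
- dish: Bystander: glass dish with lid, 94 mm diameter, 22 mm high, beyond the work. Origin at its underside's centre.
Mind the look-alikes: they are no part of the job. What is shaped like the part that bears block3_mid but purple or red is not meant.

How it is judged (in metres and radians):
On the way, in this order (a step that is already met when the one before it is completed fails the run):
1. every block that is out sits in its own bay (x of block1_mid in the frame of bay1_floor between -0.007 and 0.007 m and y of block1_mid in the frame of bay1_floor between -0.007 and 0.007 m and z of block1_mid in the frame of bay1_floor below 0.0275 m and angle between each of block1_mid, block2_mid, block3_mid, block4_mid's own z axis and vertical below 0.07 rad and angle between the y axis of block1_mid and the y axis of bay1_floor, either way round below 0.25 rad and x of block2_mid in the frame of bay2_floor between -0.007 and 0.007 m and y of block2_mid in the frame of bay2_floor between -0.007 and 0.007 m and z of block2_mid in the frame of bay2_floor below 0.0275 m and angle between the y axis of block2_mid and the y axis of bay2_floor, either way round below 0.25 rad and x of block3_mid in the frame of bay3_floor between -0.007 and 0.007 m and y of block3_mid in the frame of bay3_floor between -0.007 and 0.007 m and z of block3_mid in the frame of bay3_floor below 0.0275 m and angle between the y axis of block3_mid and the y axis of bay3_floor, either way round below 0.25 rad and x of block4_mid in the frame of bay4_floor between -0.007 and 0.007 m and y of block4_mid in the frame of bay4_floor between -0.007 and 0.007 m and z of block4_mid in the frame of bay4_floor below 0.0275 m and angle between the y axis of block4_mid and the y axis of bay4_floor, either way round below 0.25 rad), for 0.2 s.
2. the cover lies in the heater's mouth, pressed down level and flush (x of cover_plate in the frame of mouth between -0.007 and 0.007 m and y of cover_plate in the frame of mouth between -0.007 and 0.007 m and z of cover_plate in the frame of mouth between 0.002 and 0.0058 m and angle between cover_plate's own z axis and vertical below 0.025 rad and value of joint each of seal_left, seal_right above 0.0035 m), for 0.2 s.
At the end, for the whole second after the job is handed in: Each block present: in its own bay, centred within 7 mm, underside within 3.5 mm of the floor, upright within 0.07 rad, long side along the bay (0.25 rad). Cover: within 7 mm of centre, level within 0.025 rad, under 1.8 mm above home, both seals pushed down over 3.5 mm. All at rest (all of step 1 and all of step 2 and linear speed of each of block1, block2, block3, block4, cover below 0.02 m/s); the robot touches nothing.
It fails at once if the tip box is pushed away or knocked over (distance of tipbox from where it was at the start of the episode above 0.03 m or angle between tipbox's own z axis and vertical above 0.5 rad).
It fails at once if the bottle is pushed away or knocked over (distance of bottle from where it was at the start of the episode above 0.03 m or angle between bottle's own z axis and vertical above 0.5 rad).
It fails at once if the glass dish is pushed away or knocked over (distance of dish from where it was at the start of the episode above 0.03 m or angle between dish's own z axis and vertical above 0.5 rad).
Of block1, block2, block3, block4 only 3 to 4 are there at a start; the rules pass over those that are not, and their reading is None.
At some moment in a run one of block1, block2, block4 may be knocked a few centimetres aside while the robot is not near it.
Once in a run the grip may slacken for a moment while it holds something.
It also fails if it takes over 208 s, if anything falls off the work surface, if the arm or the gripper's body presses on something with over 40 N, if the wrist force passes 120 N, or if a joint passes its speed limit or range.

ROBOT

A 6-joint arm with a two-finger parallel gripper is mounted at the origin on the work surface. World frame = base frame: x ahead of the robot, y to its left, z up, the work surface at z = 0. Lengths are in mm, angles in rad, forces in N, time in s.
With the tool pointing down it reaches from about 400 to 925 mm from the base axis. Payload 12.5 kg.
Tool frame: the origin (TCP) lies where the fingers leave the gripper's body, on its centre line; the fingertips stand 78 mm ahead of it and the grasp point (between the pads) lies 59 mm ahead of it; z points along the fingers, y is the direction in which the jaws open and shut (so a half turn about z gives the same grasp; the last joint's range is limited). The gripper opens to 95 mm and grips with 3 to 60 N. Pads are 20 mm wide; open, the fingers measure 119 mm over their backs; the gripper's body (75 mm by 180 mm) begins 59 mm behind the grasp point.
Start: joints at [1.101, 0.491, 1.559, -0, 1.092, -0.106], TCP at [222.374, 584.113, 292.261] pointing down, gripper open.
Joint ranges: [-3.1, 3.1], [-0.84, 2.19], [0.05, 2.79], [-1.13, 4.28], [0.06, 2.93], [-2.69, 2.69]. Speed limits (rad/s): [2.22, 2.22, 2.79, 3.14, 3.14, 3.14].

INTERFACE

Orientations are given as [roll, pitch, yaw] about the fixed x, y, z axes, in that order (R = Rz(yaw) Ry(pitch) Rx(roll)).
In Python, from cell import env, viewer, ticket, search_frame gives the robot as it stands.
- The arm moves only by the shell command python3 -m inch 'ROWS'. ROWS is a JSON object of lists of equal length, an entry for each row: "hand": the opening, from 0 (shut) to 1 (fully open); "delta_pos": the shift along the tool's x, y, z in cm, a list of three; "turn": the turn about the tool's z in rad. A call has 1 to 20 rows; each row shifts and turns the commanded pose from where the row before left it, along the tool's axes as they then stand; what a row does not reach is not made up. A row lasts 1/10 s, in which the tool goes at most 50 mm and 8.59 degrees, less where a joint would pass 70% of its speed; a pose out of reach is approached as far as the arm can. A call is refused whole if a number of a shift passes 5 or a number of a turn 0.15, either way. A call with a gripper value outside its range is refused whole. The fingers move at their own pace and stop on an object; the grip force is fixed at half the most. Time passes only in rows, so rows that do not move let the fingers close. It gives the time, the measured TCP pose, the force and the opening at its end, in the units of the state.
- env.state(): the state, without advancing time (a new reading comes with each control period).
- viewer.read_camera(name): name is "scene" or "top"; returns (picture, depth): 480x640x3 uint8, blue, green, red; 480x640 float32, mm along the optical axis (not along the pixel's ray), 0 where there is no reading.
- viewer.get_calibration(name): a dict with "fx", "fy", "cx", "cy" (pixels), "T" (4x4, takes a point from camera to world coordinates). Camera axes: x right, y down, z forward; pixel columns grow to the right and rows downward; lengths in mm; the calibration is good to about 2 mm. A picture is of the moment at which its call begins. get_calibration takes no time and is no camera call.
- ticket.job_done(): hands the job in, once; it reports no verdict.
Trained networks look in the newest picture that a camera, given by its name, has taken for a name from the list of things; names that differ only in an ending like _2 or _b are one class to them, and where a whole thing is asked for, a point or a joint stands for the part that bears it (a point fixed in the world has none). Each returns a list of dicts, best first, with "p" (0 to 1); they miss things now and then, are a little off and sometimes report something else, mostly with a low value. They report only what shows in the picture. A call takes as long as a camera call. They do not tell look-alikes from the thing itself.
- search_frame(camera, label): "centre" ([column, row] in pixels, amid what is visible of it).
The state is a dict: "t": time; "joints": joint angles; "qvel": joint speeds; "tau": joint torques, N m; "eef_pos": TCP position; "tcp_rot": TCP orientation; "ft_force": force on the tool from outside, world axes, zero at the start; "moment": the same for the moment, N m; "opening": opening from 0.0 (shut) to 1.0 (fully open).
Only numpy, scipy, OpenCV 4.12 (cv2) and the standard library are available. Lean on these libraries where they do the work, as an engineer would, in place of code of your own. Each camera call takes 0.05 s, during which the arm holds its last target.

## Working session

There is one attempt and no reset: what is moved stays moved. The work goes in short steps, Python scripts to look and compute and a shell command to move; the robot and the scene stay as the last step left them, time stands still between calls to the robot, and variables do not carry over. Pictures are saved under pics/ and viewed, and the job is handed in when it is done.

```bash
ls; mkdir -p pics; python3 - <<'E'
from cell import env, viewer
import cv2
print(env.state())
for n in("scene","top"):
    im,d=viewer.read_camera(n); cv2.imwrite(f"pics/{n}0.png",im); c=viewer.get_calibration(n); print(n,c)
E
```

```text
pics
{'t': 0.0, 'joints': array([ 1.10135879e+00,  4.91568413e-01,  1.55948079e+00, -1.43128430e-05,
        1.09169672e+00, -1.05565461e-01]), 'qvel': array([ 0.00050339, -0.0007209 , -0.00016788,  0.00023091,  0.00068994,
        0.00032594]), 'tau': array([-9.87779349e-04, -6.12639284e+01, -2.58180428e+01,  6.93217199e-02,
        4.80815547e-02, -6.17418846e-05]), 'eef_pos': array([222.31829191, 583.94116845, 291.64540529]), 'tcp_rot': array([-3.14044446e+00, -1.08897102e-04,  2.77772712e+00]), 'ft_force': array([-0.49374933, -0.29524859, -0.75773414]), 'moment': array([0.02377774, 0.00269251, 0.02266319]), 'opening': 1.0008620319089574}
scene {'fx': 544.7789579195914, 'fy': 544.7789579195914, 'cx': 323.8932334440399, 'cy': 251.21780887984914, 'T': array([[-8.50078230e-01,  3.41901115e-01, -4.00587855e-01,
         1.07055677e+03],
       [ 5.26535288e-01,  5.68050852e-01, -6.32517842e-01,
         7.84740220e+02],
       [ 1.12957176e-02, -7.48613289e-01, -6.62910665e-01,
         9.45135056e+02],
       [ 0.00000000e+00,  0.00000000e+00,  0.00000000e+00,
         1.00000000e+00]])}
top {'fx': 458.44651492056005, 'fy': 458.44651492056005, 'cx': 321.82750111273674, 'cy': 239.87632440297725, 'T': array([[-1.14894801e-02, -9.89924682e-01,  1.41128009e-01,
         3.84494015e+02],
       [-9.99850524e-01,  9.54993746e-03, -1.44127582e-02,
        -5.13266548e+01],
       [ 1.29197814e-02, -1.41272509e-01, -9.89886437e-01,
         1.25945725e+03],
       [ 0.00000000e+00,  0.00000000e+00,  0.00000000e+00,
         1.00000000e+00]])}
```

View pics/top0.png

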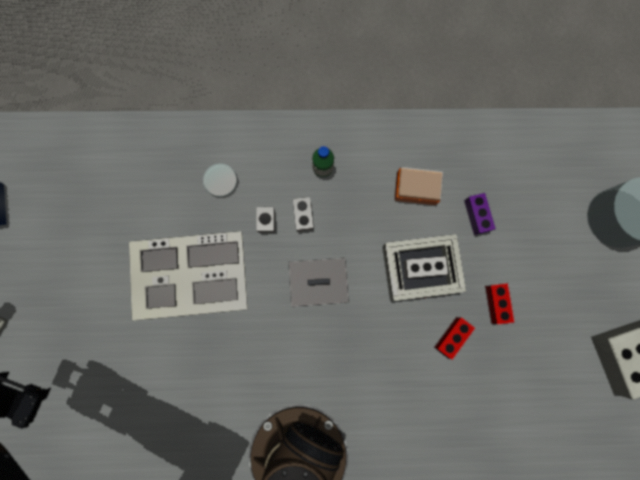

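View pics/scene0.png

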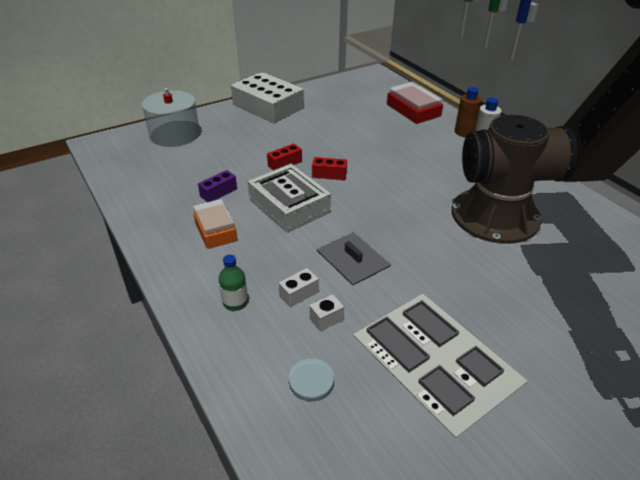

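```bash
cat > h.py <<'E'
import numpy as np, cv2
from cell import env, viewer
def cloud(n):
    im,d=viewer.read_camera(n); c=viewer.get_calibration(n)
    v,u=np.mgrid[0:480,0:640]
    p=np.stack([(u-c['cx'])/c['fx']*d,(v-c['cy'])/c['fy']*d,d],-1)@c['T'][:3,:3].T+c['T'][:3,3]
    p[d==0]=np.nan
    return im,p
def proj(n,P):
    c=viewer.get_calibration(n); T=np.linalg.inv(c['T']); q=T[:3,:3]@np.asarray(P,float)+T[:3,3]
    return c['fx']*q[0]/q[2]+c['cx'],c['fy']*q[1]/q[2]+c['cy']
def pix(n,u,v,z):
    c=viewer.get_calibration(n); r=c['T'][:3,:3]@np.array([(u-c['cx'])/c['fx'],(v-c['cy'])/c['fy'],1]); o=c['T'][:3,3]
    return o+r*(z-o[2])/r[2]
def rect(n,p,u0,u1,v0,v1,z0,z1):
    m=np.zeros(p.shape[:2],bool); m[v0:v1,u0:u1]=1
    with np.errstate(invalid='ignore'): m&=(p[...,2]>z0)&(p[...,2]<z1)
    k,l,s,cc=cv2.connectedComponentsWithStats(m.astype(np.uint8))
    if k<2: return None
    i=1+np.argmax(s[1:,4]); q=p[l==i]
    r=cv2.minAreaRect(q[:,:2].astype(np.float32))
    return dict(c=np.round(r[0],1),size=np.round(r[1],1),ang=round(r[2],1),z=round(float(np.median(q[:,2])),1),n=len(q),mean=np.round(q[:,:2].mean(0),1))
E
python3 - <<'E'
from h import *
im,p=cloud('top')
for nm,a in dict(b1=(250,280,200,240,35,70),b2=(288,318,190,238,35,70),b3=(400,455,245,290,40,90),grip=(300,340,265,300,20,60),heater=(375,475,225,310,55,90),plate=(280,360,250,315,4,16)).items():
    print(nm,rect('top',p,*a))
cv2.imwrite('pics/z1.png',cv2.resize(im[180:330,120:320],(800,600),interpolation=cv2.INTER_CUBIC))
cv2.imwrite('pics/z2.png',cv2.resize(im[180:330,280:480],(800,600),interpolation=cv2.INTER_CUBIC))
for u,v in((160,200),(300,330),(135,280),(160,260),(213,254),(160,296),(216,291),(265,220),(303,214),(428,267),(620,350)): print(u,v,p[v,u].round(1))
im,p=cloud('scene')
cv2.imwrite('pics/z3.png',cv2.resize(im[250:450,270:540],(800,592),interpolation=cv2.INTER_CUBIC))
E
```

```text
b1 {'c': array([617.6,  84.4]), 'size': array([46.2, 63.8]), 'ang': 90.0, 'z': 47.0, 'n': 430, 'mean': array([616.9,  84.2])}
b2 {'c': array([632.4, -17.2]), 'size': array([84.4, 45.9]), 'ang': 5.7, 'z': 47.5, 'n': 528, 'mean': array([631.4, -17.4])}
b3 {'c': array([ 482.1, -352.6]), 'size': array([131.2, 118.6]), 'ang': 89.4, 'z': 65.8, 'n': 1234, 'mean': array([ 478.4, -360.8])}
grip {'c': array([449.4, -57.7]), 'size': array([14.4, 59.1]), 'ang': 3.5, 'z': 37.2, 'n': 122, 'mean': array([449. , -57.2])}
heater {'c': array([ 482.4, -337.1]), 'size': array([152.3, 191.7]), 'ang': 6.4, 'z': 65.9, 'n': 3041, 'mean': array([ 482.1, -338.1])}
plate {'c': array([449.6, -57.2]), 'size': array([126.7, 161.3]), 'ang': 3.7, 'z': 7.6, 'n': 2235, 'mean': array([449.1, -57.1])}
160 200 [680.8 381.2   1.4]
300 330 [319.   -8.    0.4]
135 280 [458.  437.7   8.5]
160 260 [511.8 372.9   6.9]
213 254 [526.7 228.8   8.1]
160 296 [414.2 368.6   8.7]
216 291 [425.9 218.1   9.8]
265 220 [612.9  83.   46. ]
303 214 [628.5 -19.1  45.5]
428 267 [ 479.9 -344.3   71.1]
620 350 [ 263.7 -820.    81.1]
```

```bash
python3 - <<'E'
from cell import *
for cam in("top","scene"):
  viewer.read_camera(cam)
  for n in("block1_mid","block2_mid","block3_mid","block4_mid","bay1_floor","bay2_floor","bay3_floor","bay4_floor","cover_grip","mouth"):
    try: print(cam,n,[(x['centre'],x['p']) for x in search_frame(cam,n)])
    except Exception as e: print(n,e)
E
```

```text
top block1_mid [([264.9, 218.3], 0.76)]
top block2_mid [([302.7, 212.0], 0.59)]
top block3_mid [([478.4, 213.1], 0.87), ([497.2, 302.8], 0.82), ([454.3, 337.6], 0.68)]
top block4_mid [([422.3, 269.0], 0.64)]
top bay1_floor [([159.6, 297.4], 0.78), ([317.6, 159.7], 0.18)]
top bay2_floor [([155.8, 255.6], 0.78)]
top bay3_floor [([215.7, 290.5], 0.89), ([320.2, 160.3], 0.41), ([300.8, 209.9], 0.4)]
top bay4_floor [([212.9, 255.1], 0.66), ([264.5, 217.2], 0.43)]
top cover_grip [([318.5, 280.3], 0.87)]
top mouth [([423.0, 274.3], 0.77)]
scene block1_mid [([328.8, 315.7], 0.86)]
scene block2_mid [([298.6, 287.6], 0.64)]
scene block3_mid [([285.7, 191.5], 0.79), ([283.1, 158.4], 0.59), ([214.8, 183.3], 0.58)]
scene block4_mid []
scene bay1_floor [([477.9, 366.9], 0.73), ([290.9, 205.3], 0.22)]
scene bay2_floor [([446.6, 390.1], 0.84)]
scene bay3_floor [([431.5, 325.7], 0.9)]
scene bay4_floor [([393.4, 345.7], 0.75)]
scene cover_grip [([349.9, 257.4], 0.65)]
scene mouth [([290.4, 204.3], 0.82)]
```

View pics/z1.png

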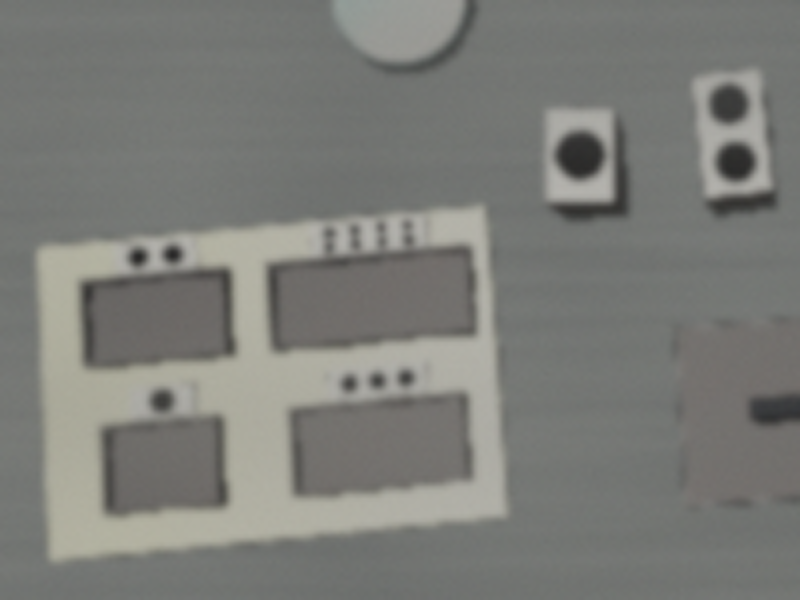

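View pics/z2.png

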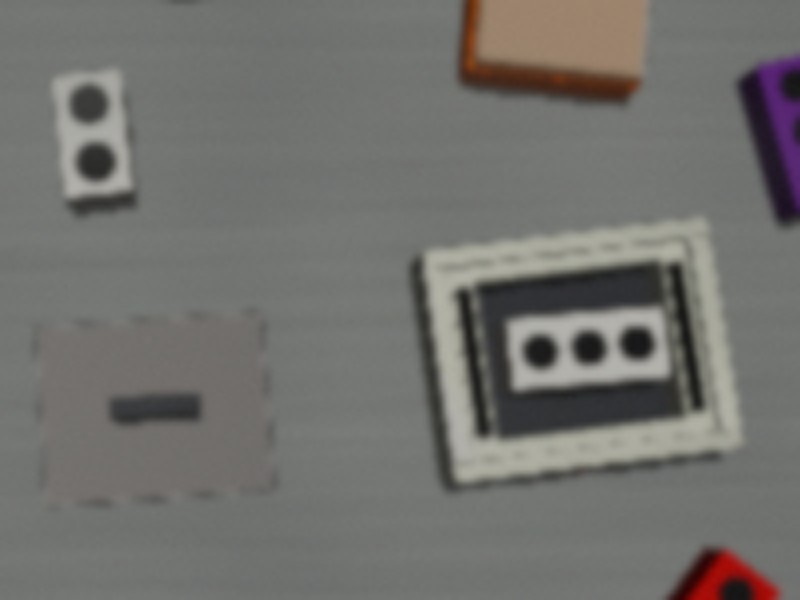

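View pics/z3.png

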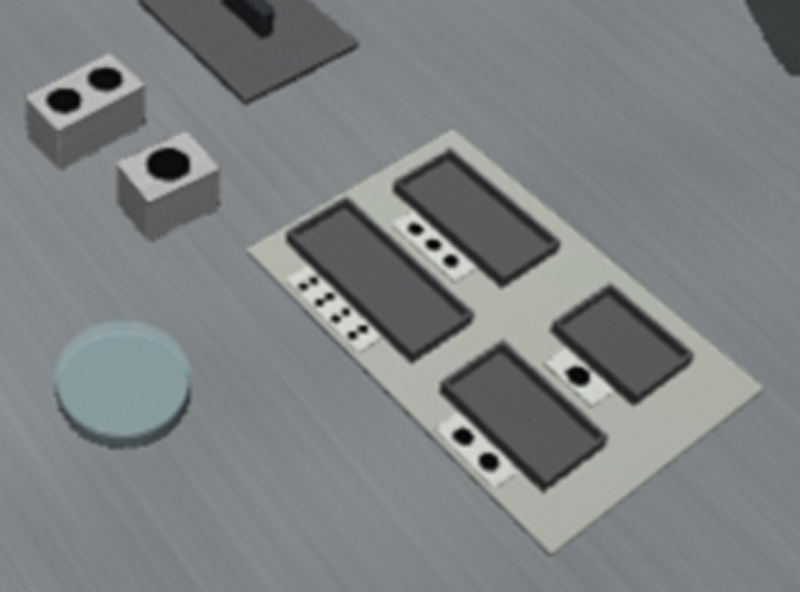

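```bash
cat >> h.py <<'E'
def bays(n,im,seeds,zz=19,thr=None):
    g=cv2.cvtColor(im,cv2.COLOR_BGR2GRAY); s=cv2.resize(g,None,fx=4,fy=4,interpolation=cv2.INTER_CUBIC)
    out={}
    for k,(u,v) in seeds.items():
        u,v=int(u),int(v); w=s[4*(v-40):4*(v+40),4*(u-45):4*(u+45)]
        t=cv2.threshold(w,0,255,cv2.THRESH_BINARY_INV+cv2.THRESH_OTSU)[1] if thr is None else (w<thr).astype(np.uint8)*255
        t=cv2.morphologyEx(t,cv2.MORPH_OPEN,np.ones((9,9)))
        q,l,st,_=cv2.connectedComponentsWithStats(t); i=l[160,180]
        ys,xs=np.nonzero(l==i); 
        c=viewer.get_calibration(n); U=(xs+.5)/4-.5+u-45; V=(ys+.5)/4-.5+v-40
        r=np.stack([(U-c['cx'])/c['fx'],(V-c['cy'])/c['fy'],np.ones_like(U)],-1)@c['T'][:3,:3].T; o=c['T'][:3,3]
        P=o+r*((zz-o[2])/r[:,2])[:,None]
        R=cv2.minAreaRect(P[:,:2].astype(np.float32)); out[k]=R
        print(n,k,np.round(R[0],1),np.round(R[1],1),round(R[2],1),'mean',P[:,:2].mean(0).round(1))
    return out
E
python3 - <<'E'
from h import *
im,p=cloud('top')
bays('top',im,dict(b1=(160,296),b2=(160,260),b3=(216,291),b4=(213,254)))
im,p=cloud('scene')
bays('scene',im,dict(b1=(478,367),b2=(446,390),b3=(431,325),b4=(393,346)))
for nm,a in dict(b1=(300,350,285,335,42,70),b2=(270,325,260,310,42,70),heater=(240,340,160,235,63,90),grip=(335,370,230,280,33,60),plate=(310,395,225,290,4,12)).items():
    print(nm,rect('scene',p,*a))
cv2.imwrite('pics/z4.png',cv2.resize(im[155:235,235:345],(770,560),interpolation=cv2.INTER_CUBIC))
E
```

```text
top b1 [424.2 364.3] [83.5 85.4] 4.0 mean [416.8 363.9]
top b2 [521.5 372.6] [ 82.5 105. ] 5.2 mean [514.6 371.8]
top b3 [426.6 219.5] [ 63.9 123.2] 5.8 mean [426.6 220. ]
top b4 [533.5 227.8] [ 83.9 143.1] 3.1 mean [526.9 228.1]
scene b1 [422.6 372.6] [68.7 82.1] 4.7 mean [422.8 373.6]
scene b2 [521.5 380.7] [ 67.3 102.2] 4.8 mean [521.7 382.1]
scene b3 [434.3 228.1] [ 68.3 123.6] 4.7 mean [434.4 229.9]
scene b4 [533.3 236.2] [ 67.1 143.3] 4.7 mean [533.3 238.7]
b1 {'c': array([621.1,  86.7]), 'size': array([64.9, 50.8]), 'ang': 0.7, 'z': 47.5, 'n': 478, 'mean': array([622.2,  88.4])}
b2 {'c': array([634.2, -14.8]), 'size': array([86.4, 49.9]), 'ang': 7.0, 'z': 47.4, 'n': 546, 'mean': array([636.1, -13.2])}
heater {'c': array([ 484.4, -333.8]), 'size': array([155.2, 197.5]), 'ang': 6.6, 'z': 67.1, 'n': 1246, 'mean': array([ 487.1, -329.6])}
grip {'c': array([452. , -55.8]), 'size': array([14.7, 60.4]), 'ang': 1.3, 'z': 36.8, 'n': 98, 'mean': array([453.1, -53.3])}
plate {'c': array([452.2, -54.8]), 'size': array([126.4, 161.8]), 'ang': 4.1, 'z': 7.4, 'n': 1667, 'mean': array([455.1, -48.7])}
```

```bash
cat >> h.py <<'E'
from scipy.optimize import minimize
S=4
def fit(n,img,boxes,x0,roi,sign=-1):
    """boxes: list of (cx,cy,lx,ly,z0,z1) in a local frame; fit x,y,theta by correlating silhouettes. roi u0,u1,v0,v1"""
    g=img if img.ndim==2 else cv2.cvtColor(img,cv2.COLOR_BGR2GRAY)
    u0,u1,v0,v1=roi; w=cv2.resize(g[v0:v1,u0:u1],None,fx=S,fy=S,interpolation=cv2.INTER_CUBIC).astype(float)
    c=viewer.get_calibration(n); T=np.linalg.inv(c['T'])
    def mask(q):
        x,y,t=q; m=np.zeros(w.shape,np.uint8)
        for cx,cy,lx,ly,z0,z1 in boxes:
            P=np.array([[cx+a*lx/2,cy+b*ly/2,z] for a in(-1,1) for b in(-1,1) for z in(z0,z1)])
            W=P.copy(); W[:,0]=x+P[:,0]*np.cos(t)-P[:,1]*np.sin(t); W[:,1]=y+P[:,0]*np.sin(t)+P[:,1]*np.cos(t)
            k=W@T[:3,:3].T+T[:3,3]; uv=np.stack([c['fx']*k[:,0]/k[:,2]+c['cx']-u0,c['fy']*k[:,1]/k[:,2]+c['cy']-v0],-1)
            h=cv2.convexHull(((uv+.5)*S-.5).astype(np.float32))
            cv2.fillConvexPoly(m,np.round(h*16).astype(np.int32),255,cv2.LINE_AA,4)
        return m
    ww=(w-w.mean())/w.std()
    def f(q):
        m=mask(q).astype(float); s=m.std()
        return 1 if s==0 else -sign*((m-m.mean())*ww).mean()/s
    best=None
    for sc in(6,2,.7):
        x=best.x if best is not None else np.array(x0,float)
        sim=np.array([x,x+[sc,0,0],x+[0,sc,0],x+[0,0,sc*.01]])
        best=minimize(f,x,method='Nelder-Mead',options=dict(initial_simplex=sim,xatol=.02,fatol=1e-5))
    return best.x.round(3),round(-best.fun,3),mask(best.x),w
RACK=[(-50,73,60,78,7,19),(50,73,60,98,7,19),(-50,-73,60,118,7,19),(50,-73,60,138,7,19)]
def bayspos(q):
    x,y,t=q; R=np.array([[np.cos(t),-np.sin(t)],[np.sin(t),np.cos(t)]])
    return {i+1:(np.array([x,y])+R@np.array(b[:2])).round(1) for i,b in enumerate(RACK)}
E
python3 - <<'E'
from h import *
for n,roi in(('top',(132,242,240,312)),('scene',(360,520,300,425))):
    im,p=cloud(n)
    q,s,m,w=fit(n,im,RACK,(475,300,.082),roi)
    print(n,q,s,bayspos(q))
    e=cv2.cvtColor(w.clip(0,255).astype(np.uint8),cv2.COLOR_GRAY2BGR)
    cs=cv2.findContours((m>127).astype(np.uint8),0,1)[0]; cv2.drawContours(e,cs,-1,(0,0,255),1); cv2.imwrite(f'pics/fit_{n}.png',e)
E
```

```text
top [4.70381e+02 2.97167e+02 8.40000e-02] 0.902 {1: array([414.4, 365.7]), 2: array([514.1, 374.1]), 3: array([426.7, 220.2]), 4: array([526.3, 228.6])}
scene [4.73906e+02 3.01437e+02 8.10000e-02] 0.765 {1: array([418.2, 370.2]), 2: array([517.8, 378.2]), 3: array([430. , 224.6]), 4: array([529.6, 232.7])}
```

View pics/fit_top.png

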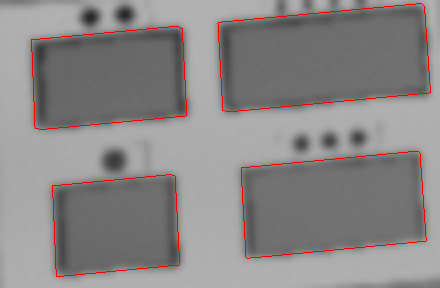

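View pics/fit_scene.png

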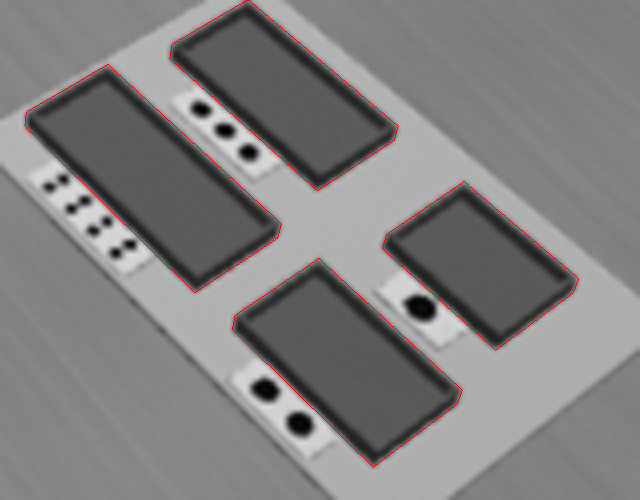

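```bash
cat >> h.py <<'E'
def fitblock(n,im,L,x0,pad=14,z0=0,z1=48,H=None):
    # top-face brightness silhouette with the side faces; ROI around it. bright = block
    u,v=proj(n,(x0[0],x0[1],(z0+z1)/2)); w=int(40)
    u,v=int(u),int(v)
    return fit(n,im,[(0,0,46,L,z0,z1)],x0,(max(u-w,0),u+w,v-w,v+w),+1)
def show(m,w,name):
    e=cv2.cvtColor(w.clip(0,255).astype(np.uint8),cv2.COLOR_GRAY2BGR)
    cs=cv2.findContours((m>127).astype(np.uint8),0,1)[0]; cv2.drawContours(e,cs,-1,(0,0,255),1); cv2.imwrite(f'pics/{name}.png',e); return e
E
python3 - <<'E'
from h import *
for n in('top','scene'):
    im,p=cloud(n); es=[]
    for k,L,x0 in((1,64,(619,86,1.571)),(2,84,(633,-16,1.68))):
        q,s,m,w=fitblock(n,im,L,x0,z0=40 if n=='top' else 0); print(n,k,q,s); es.append(show(m,w,'tmp'))
    cv2.imwrite(f'pics/blk_{n}.png',np.hstack(es))
E
```

```text
top 1 [619.176  85.967   1.575] 0.14
top 2 [633.37  -17.215   1.67 ] 0.228
scene 1 [596.615  51.436   1.621] 0.05
scene 2 [613.563 -95.143   1.661] 0.154
```

```bash
cat >> h.py <<'E'
def fitz(n,p,boxes,x0,zlo,w=40,zhi=400):
    with np.errstate(invalid='ignore'): m=((p[...,2]>zlo)&(p[...,2]<zhi)).astype(np.uint8)*255
    u,v=map(int,proj(n,(x0[0],x0[1],zlo)))
    return fit(n,m,[(b[0],b[1],b[2],b[3],zlo,b[5]) for b in boxes],x0,(max(u-w,0),min(u+w,640),max(v-w,0),min(v+w,480)),+1)
E
python3 - <<'E'
from h import *
for n in('top','scene'):
    im,p=cloud(n); es=[]
    for k,lx,ly,H,zlo,x0,w in((1,46,64,48,15,(619,86,0.),24),(2,46,84,48,15,(633,-16,.1),27),('grip',14,60,38,20,(451,-56,.06),20),('heater',152,190,68,40,(483,-335,.11),60)):
        if k in(1,2): x0=(x0[0],x0[1],x0[2]+1.571)
        q,s,m,W=fitz(n,p,[(0,0,lx,ly,0,H)],x0,zlo,w); print(n,k,q,s); es.append(cv2.resize(show(m,W,'tmp'),(300,300)))
    cv2.imwrite(f'pics/blk_{n}.png',np.vstack([np.hstack(es[:2]),np.hstack(es[2:])]))
E
```

```text
top 1 [618.399  85.517   1.58 ] 0.979
top 2 [632.107 -17.359   1.671] 0.984
top grip [ 4.49297e+02 -5.75490e+01  6.70000e-02] 0.959
top heater [ 4.81865e+02 -3.37064e+02  1.11000e-01] 0.772
scene 1 [620.892  86.59    1.571] 0.929
scene 2 [634.945 -15.479   1.672] 0.807
scene grip [ 4.5209e+02 -5.5319e+01  1.6000e-02] 0.929
scene heater [ 4.83851e+02 -3.34485e+02  1.08000e-01] 0.794
```

```bash
cat >> h.py <<'E'
def goto(x,y,zg,yaw):
    s=env.state(); p=s['eef_pos']; y0=s['tcp_rot'][2]; turn=-(yaw-y0); turn=(turn+np.pi)%(2*np.pi)-np.pi
    d=np.array([x,y,zg+59])-p
    for nm,a in(('after turn',yaw),('before turn',y0)):
        print(nm,'dx %.2f dy %.2f cm'%((d[0]*np.cos(a)+d[1]*np.sin(a))/10,(d[0]*np.sin(a)-d[1]*np.cos(a))/10),'dz %.2f'%(-d[2]/10))
    print('turn %.3f'%turn,'now',np.append(p[:2],p[2]-59).round(1),'yaw %.3f'%y0,'j',s['joints'].round(2),'open %.3f'%s['opening'],'F',s['ft_force'].round(1))
E
python3 -c "
from h import *
goto(619.6,86,130,3.146)"
```

```text
after turn dx -39.50 dy -49.98 cm dz 10.32
before turn dx -54.85 dy -32.42 cm dz 10.32
turn -0.368 now [222.4 584.1 233.2] yaw 2.778 j [ 1.1   0.49  1.56 -0.    1.09 -0.11] open 1.003 F [-0.4  0.9 -0.3]
```

```bash
python3 -m inch '{"hand":[1,1,1,1,1,1,1,1,1,1,1,1,1,1,1,1,1,1,1,1],"delta_pos":[[0,0,0],[0,0,0],[-1,-1,0],[-2,-2.5,0],[-2,-2.5,0],[-2,-2.5,0],[-2,-2.5,0],[-2,-2.5,0],[-2,-2.5,0],[-2,-2.5,0],[-2,-2.5,0],[-2,-2.5,0],[-2,-2.5,0],[-2,-2.5,0],[-2,-2.5,0],[-2,-2.5,0],[-2,-2.5,0],[-2,-2.5,0],[-2,-2.5,0],[-2,-2.5,0]],"turn":[-0.12,-0.12,-0.128,0,0,0,0,0,0,0,0,0,0,0,0,0,0,0,0,0]}'
python3 -c "
from h import *
goto(619.6,86,130,3.146)"
```

```text
t: 3.7
eef_pos: [573.6, 148.2, 292.3]
tcp_rot: [3.141, 0.0, -3.137]
ft_force: [0.7, 0.3, -0.5]
opening: 1.002
after turn dx -4.57 dy -6.24 cm dz 10.33
before turn dx -4.58 dy -6.24 cm dz 10.33
turn -0.000 now [573.6 148.2 233.3] yaw -3.137 j [ 0.14  0.44  1.64  0.    1.06 -1.43] open 1.002 F [ 0.7  0.3 -0.5]
```

```bash
python3 -m inch '{"hand":[1,1,1,1,1,1,1,1],"delta_pos":[[-1,-1,1],[-2,-2.5,2],[-1.5,-2.2,2],[0,-0.4,2],[0,0,2],[0,0,1.3],[0,0,0],[0,0,0]],"turn":[0,0,0,0,0,0,0,0]}'
python3 - <<'E'
from h import *
goto(619.6,86,38,3.146)
for n in('scene','top'):
    im,p=cloud(n); cv2.imwrite(f'pics/a_{n}.png',im)
E
```

```text
t: 4.5
eef_pos: [618.2, 89.0, 189.6]
tcp_rot: [3.141, 0.0, -3.137]
ft_force: [0.7, -0.3, 0.4]
opening: 1.0
after turn dx -0.14 dy -0.31 cm dz 9.26
before turn dx -0.14 dy -0.31 cm dz 9.26
turn 0.000 now [618.2  89.  130.6] yaw -3.137 j [ 0.04  0.6   1.66  0.    0.88 -1.54] open 1.000 F [ 0.7 -0.3  0.4]
```

View pics/a_scene.png

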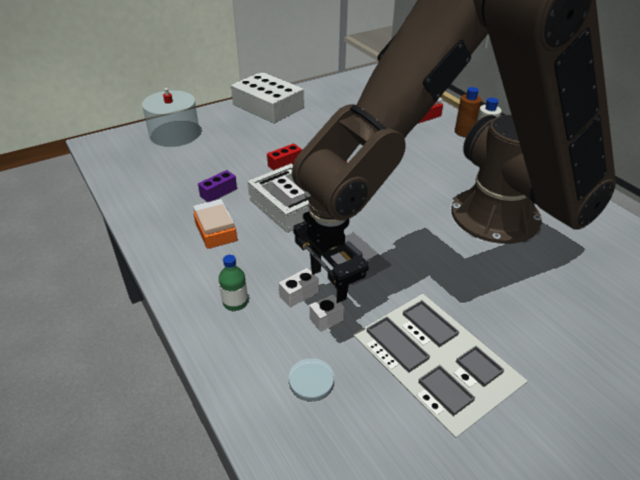

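```bash
python3 -m inch '{"hand":[1,1,1,1,1,1,1,1,0,0,0,0,0,0,0,0],"delta_pos":[[-0.14,-0.31,1],[0,0,2],[0,0,2],[0,0,2],[0,0,1.5],[0,0,0.76],[0,0,0],[0,0,0],[0,0,0],[0,0,0],[0,0,0],[0,0,0],[0,0,0],[0,0,0],[0,0,0],[0,0,0]],"turn":[0,0,0,0,0,0,0,0,0,0,0,0,0,0,0,0]}'
python3 -m inch '{"hand":[0,0,0,0,0,0,0,0],"delta_pos":[[0,0,-1],[0,0,-2],[0,0,-3],[0,0,-3],[0,0,-3],[0,0,-2],[0,0,0],[0,0,0]],"turn":[0,0,0,0,0,0,0,0]}'
python3 - <<'E'
from h import *
goto(416.3,368,140,1.653)
for n in('scene',):
    im,p=cloud(n); cv2.imwrite(f'pics/b_{n}.png',im[100:400,200:600])
E
```

```text
t: 6.2
eef_pos: [619.5, 85.5, 96.6]
tcp_rot: [3.142, 0.0, -3.137]
ft_force: [-0.1, -0.7, -0.4]
opening: 0.483
t: 7.0
eef_pos: [619.2, 85.5, 236.4]
tcp_rot: [3.142, -0.0, -3.137]
ft_force: [0.6, -0.7, -2.1]
opening: 0.481
after turn dx 29.82 dy -17.90 cm dz 3.74
before turn dx 20.17 dy 28.34 cm dz 3.74
turn 1.493 now [619.2  85.5 177.4] yaw -3.137 j [ 0.03  0.55  1.62  0.    0.97 -1.54] open 0.481 F [ 0.6 -0.7 -2.1]
```

View pics/b_scene.png

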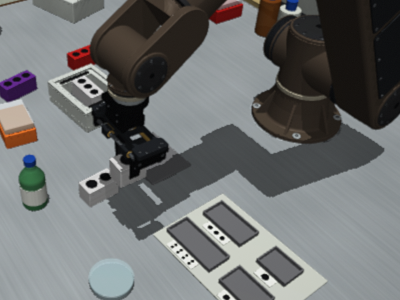

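```bash
python3 -m inch '{"hand":[0,0,0,0,0,0,0,0,0,0,0,0],"delta_pos":[[0,0,0],[0,0,0],[0,0,0],[0,0,0],[0,0,0],[0,0,0],[0,0,0],[0,0,0],[0,0,0],[0,0,0],[0,0,0],[0,0,0]],"turn":[0.07,0.14,0.14,0.14,0.14,0.14,0.14,0.14,0.14,0.14,0.14,0.023]}'
python3 -m inch '{"hand":[0,0,0,0,0,0,0,0,0,0,0,0,0,0,0,0,0,0],"delta_pos":[[1,-0.6,0],[2,-1.2,0],[2,-1.2,0],[2,-1.2,0],[2,-1.2,0],[2,-1.2,0],[2,-1.2,0],[2,-1.2,0],[2,-1.2,0],[2,-1.2,0],[2,-1.2,0],[2,-1.2,0],[2,-1.2,0],[2,-1.2,0],[2,-1.2,1],[0.8,-0.5,1],[0,0,1.7],[0,0,0]],"turn":[0,0,0,0,0,0,0,0,0,0,0,0,0,0,0,0,0,0]}'
python3 - <<'E'
from h import *
goto(416.3,368,140,1.653)
E
```

```text
t: 8.25
eef_pos: [619.2, 85.5, 235.0]
tcp_rot: [-3.139, -0.0, 1.65]
ft_force: [0.2, -0.1, -2.0]
opening: 0.48
t: 10.05
eef_pos: [415.6, 367.5, 197.5]
tcp_rot: [-3.138, 0.002, 1.656]
ft_force: [-0.3, -0.5, -2.3]
opening: 0.48
after turn dx 0.05 dy 0.07 cm dz -0.15
before turn dx 0.05 dy 0.07 cm dz -0.15
turn 0.003 now [415.6 367.5 138.5] yaw 1.656 j [0.6  0.51 1.83 0.   0.8  0.52] open 0.480 F [-0.3 -0.5 -2.3]
```

```bash
python3 -m inch '{"hand":[0,0,0,0,0,0,0],"delta_pos":[[0,0,1],[0,0,2],[0,0,2],[0,0,2],[0,0,0.6],[0,0,0],[0,0,0]],"turn":[0,0,0,0,0,0,0]}'
cat >> h.py <<'E'
def overlay(n,im,boxes,roi,name,sc=6):
    u0,u1,v0,v1=roi; e=cv2.resize(im[v0:v1,u0:u1],None,fx=sc,fy=sc,interpolation=cv2.INTER_CUBIC)
    for (x,y,t,lx,ly,z0,z1),col in boxes:
        for z in(z0,z1):
            P=[]
            for a,b in((-1,-1),(1,-1),(1,1),(-1,1)):
                X,Y=a*lx/2,b*ly/2; u,v=proj(n,(x+X*np.cos(t)-Y*np.sin(t),y+X*np.sin(t)+Y*np.cos(t),z)); P.append([(u-u0+.5)*sc-.5,(v-v0+.5)*sc-.5])
            cv2.polylines(e,[np.round(np.array(P)*16).astype(np.int32)],True,col,1,cv2.LINE_AA,4)
    cv2.imwrite(f'pics/{name}.png',e)
E
python3 - <<'E'
from h import *
goto(416.3,368,65,1.653)
s=env.state(); x,y,z=s['eef_pos']; t=s['tcp_rot'][2]-np.pi/2; zb=z-59-38
for n in('scene','top'):
    im,p=cloud(n); u,v=map(int,proj(n,(x,y,50)))
    overlay(n,im,[((x,y,t,46,64,zb,zb+48),(0,0,255))],(u-50,u+50,v-50,v+50),'c_'+n)
    q,sc,m,W=fitz(n,p,[(0,0,46,64,0,zb+48)],(x,y,t),zb+6,20,zb+52); print(n,q,sc)
E
```

```text
t: 10.75
eef_pos: [417.1, 367.9, 124.3]
tcp_rot: [3.141, -0.001, 1.653]
ft_force: [-0.5, 0.7, -1.6]
opening: 0.48
after turn dx 0.02 dy -0.08 cm dz 0.03
before turn dx 0.02 dy -0.08 cm dz 0.03
turn -0.000 now [417.1 367.9  65.3] yaw 1.653 j [0.6  0.62 1.88 0.   0.64 0.52] open 0.480 F [-0.5  0.7 -1.6]
scene [4.19217e+02 3.71141e+02 1.14000e-01] 0.508
top [4.19526e+02 3.26306e+02 6.10000e-02] 0.687
```

View pics/c_scene.png

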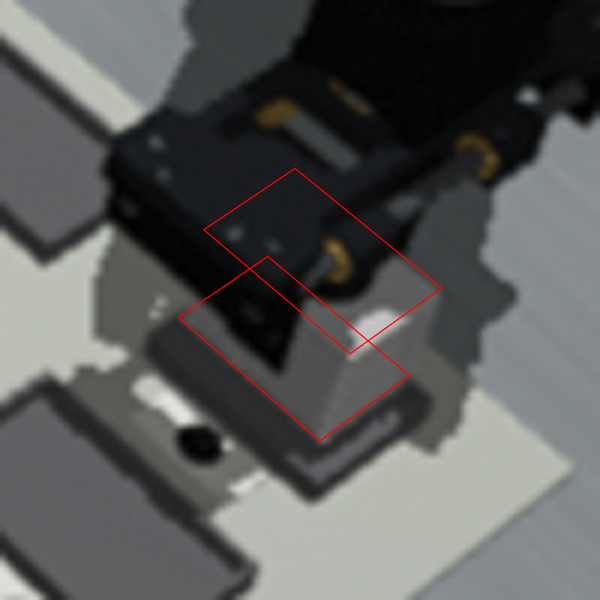

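View pics/c_top.png

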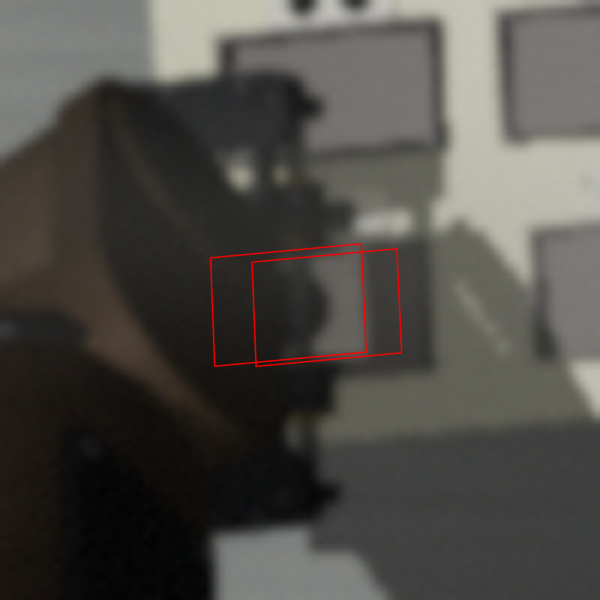

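```bash

python3 - <<'E'
from h import *
s=env.state(); x,y,z=s['eef_pos']; t=s['tcp_rot'][2]-np.pi/2; zb=z-59-38
for n,(bx,by) in dict(scene=(418.2,370.2),top=(414.4,365.7)).items():
    im,p=cloud(n); u,v=map(int,proj(n,(x,y,20)))
    overlay(n,im,[((x,y,t,46,64,zb,zb+48),(0,0,255)),((bx,by,.0825,60,78,7,19),(0,255,0)),((416.3,368,.0825,60,78,19,19),(255,255,0))],(u-25,u+25,v-25,v+25),'d_'+n,12)
E
```

```text
(no output)
```

View pics/d_scene.png

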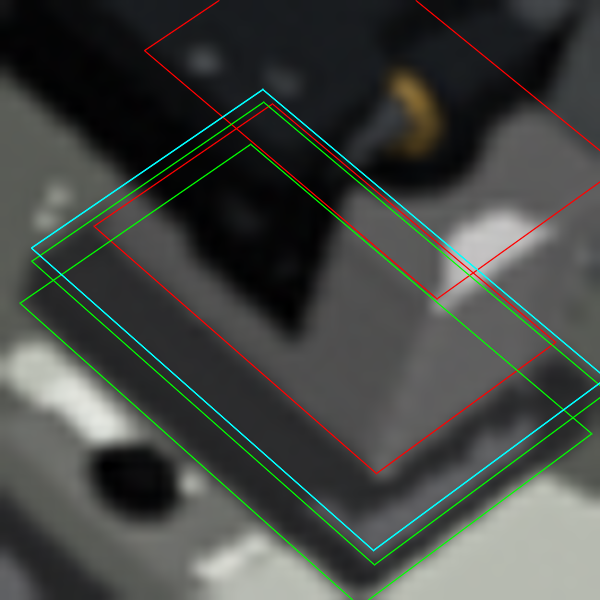

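View pics/d_top.png

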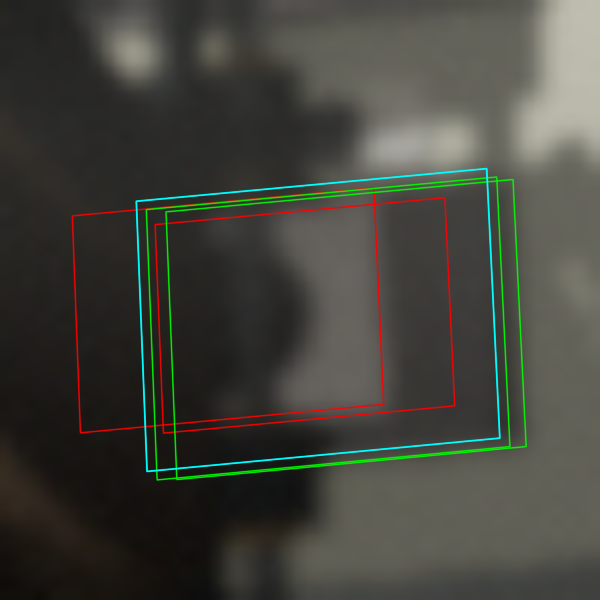

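```bash
python3 -m inch '{"hand":[0,0,0,0,0,0,0],"delta_pos":[[0.05,-0.04,0.5],[0,0,0.5],[0,0,0.4],[0,0,0.2],[0,0,0.2],[0,0,0],[0,0,0]],"turn":[0,0,0,0,0,0,0]}'
python3 -c "
from h import *
goto(416.3,368,47,1.653)"
```

```text
t: 11.65
eef_pos: [416.3, 368.3, 105.6]
tcp_rot: [3.141, -0.0, 1.653]
ft_force: [0.4, 0.0, -2.3]
opening: 0.485
after turn dx -0.03 dy -0.00 cm dz -0.04
before turn dx -0.03 dy -0.00 cm dz -0.04
turn -0.000 now [416.3 368.3  46.6] yaw 1.653 j [0.61 0.65 1.89 0.   0.6  0.52] open 0.485 F [ 0.4  0.  -2.3]
```

```bash
python3 -m inch '{"hand":[0.6,0.8,0.8,0.8,0.8,0.8,0.8,0.8,0.8,0.8,0.8,0.8,0.8],"delta_pos":[[0,0,0],[0,0,0],[0,0,0],[0,0,0],[0,0,-1],[0,0,-2],[0,0,-2],[0,0,-2],[0,0,-2],[0,0,-2],[0,0,-2],[0,0,-1],[0,0,0]],"turn":[0,0,0,0,0,0,0,0,0,0,0,0,0]}'
python3 - <<'E'
from h import *
goto(633.5,-16.4,180,3.24)
for n in('scene','top'):
    im,p=cloud(n); cv2.imwrite(f'pics/e_{n}.png',im)
    q,s,m,W=fitz(n,p,[(0,0,46,84,0,48)],(633,-16,1.67),15,27); print(n,q,s)
    q,s,m,W=fitz(n,p,[(0,0,46,64,0,57)],(417,368,.08),28,22,62); print(n,q,s)
E
```

```text
t: 12.95
eef_pos: [416.4, 368.4, 247.1]
tcp_rot: [3.139, -0.001, 1.653]
ft_force: [-0.1, -0.8, -0.7]
opening: 0.8
after turn dx -17.82 dy -40.43 cm dz 0.81
before turn dx -40.13 dy 18.48 cm dz 0.81
turn -1.587 now [416.4 368.4 188.1] yaw 1.653 j [0.61 0.44 1.78 0.   0.91 0.52] open 0.800 F [-0.1 -0.8 -0.7]
scene [634.885 -15.447   1.7  ] 0.972
scene [4.18322e+02 3.70424e+02 1.02000e-01] 0.969
top [632.337 -17.316   1.669] 0.983
top [4.15184e+02 3.67817e+02 7.60000e-02] 0.974
```

View pics/e_scene.png

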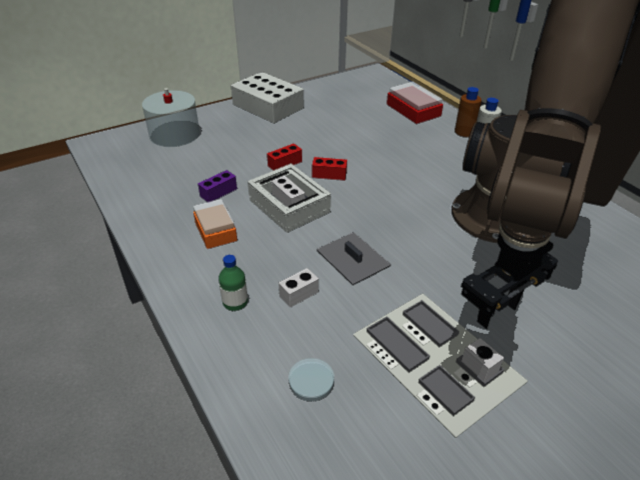

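```bash
python3 -m inch '{"hand":[0.8,0.8,0.8,0.8,0.8,0.8,0.8,0.8,0.8,0.8,0.8,0.8],"delta_pos":[[0,0,0],[0,0,0],[0,0,0],[0,0,0],[0,0,0],[0,0,0],[0,0,0],[0,0,0],[0,0,0],[0,0,0],[0,0,0],[0,0,0]],"turn":[-0.07,-0.14,-0.14,-0.14,-0.14,-0.14,-0.14,-0.14,-0.14,-0.14,-0.14,-0.118]}'
python3 -m inch '{"hand":[0.8,0.8,0.8,0.8,0.8,0.8,0.8,0.8,0.8,0.8,0.8,0.8,0.8,0.8,0.8,0.8,0.8,0.8,0.8,0.8],"delta_pos":[[-0.5,-1.2,0],[-1,-2.4,0],[-1,-2.3,0],[-1,-2.3,0],[-1,-2.3,0],[-1,-2.3,0],[-1,-2.3,0],[-1,-2.3,0],[-1,-2.3,0],[-1,-2.3,0],[-1,-2.3,0],[-1,-2.3,0],[-1,-2.3,0],[-1,-2.3,0],[-1,-2.3,0],[-1,-2.3,0],[-1,-2.3,0],[-1,-2.3,0],[-0.3,0,2],[0,0,2]],"turn":[0,0,0,0,0,0,0,0,0,0,0,0,0,0,0,0,0,0,0,0]}'
python3 - <<'E'
from h import *
goto(633.5,-16.4,38,3.242)
for n in('scene',):
    im,p=cloud(n); cv2.imwrite(f'pics/f_{n}.png',im[200:400,200:450])
E
```

```text
t: 14.25
eef_pos: [416.0, 368.1, 244.4]
tcp_rot: [-3.141, -0.002, -3.037]
ft_force: [0.7, -0.3, -0.4]
opening: 0.799
t: 16.25
eef_pos: [633.6, -17.9, 204.5]
tcp_rot: [3.142, 0.0, -3.048]
ft_force: [0.5, 0.3, -0.4]
opening: 0.801
after turn dx -0.01 dy 0.15 cm dz 10.75
before turn dx -0.01 dy 0.15 cm dz 10.75
turn -0.007 now [633.6 -17.9 145.5] yaw -3.048 j [-0.13  0.6   1.63  0.    0.92 -1.8 ] open 0.801 F [ 0.5  0.3 -0.4]
```

View pics/f_scene.png

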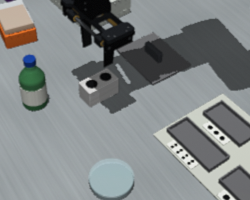

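```bash
python3 -m inch '{"hand":[0.8,0.8,0.8,0.8,0.8,0.8,0.8,0.8,0.8,0,0,0,0,0,0,0],"delta_pos":[[0,0.15,1],[0,0,2],[0,0,2],[0,0,2],[0,0,2],[0,0,1],[0,0,0.75],[0,0,0],[0,0,0],[0,0,0],[0,0,0],[0,0,0],[0,0,0],[0,0,0],[0,0,0],[0,0,0]],"turn":[-0.007,0,0,0,0,0,0,0,0,0,0,0,0,0,0,0]}'
python3 -m inch '{"hand":[0,0,0,0,0,0,0,0],"delta_pos":[[0,0,-1],[0,0,-2],[0,0,-3],[0,0,-3],[0,0,-3],[0,0,-2],[0,0,0],[0,0,0]],"turn":[0,0,0,0,0,0,0,0]}'
python3 - <<'E'
from h import *
goto(516.5,376.6,150,1.653)
for n in('scene',):
    im,p=cloud(n); cv2.imwrite(f'pics/g_{n}.png',im[200:400,200:450])
E
```

```text
t: 17.9
eef_pos: [633.4, -14.7, 98.4]
tcp_rot: [-3.141, 0.001, -3.035]
ft_force: [0.3, -2.0, 3.6]
opening: 0.485
t: 18.7
eef_pos: [632.8, -14.4, 237.6]
tcp_rot: [3.141, -0.001, -3.035]
ft_force: [0.0, -0.7, -2.6]
opening: 0.485
after turn dx 39.92 dy -8.38 cm dz 2.86
before turn dx 7.42 dy 40.11 cm dz 2.86
turn 1.595 now [632.8 -14.4 178.6] yaw -3.035 j [-0.13  0.56  1.6   0.    0.99 -1.8 ] open 0.485 F [ 0.  -0.7 -2.6]
```

View pics/g_scene.png

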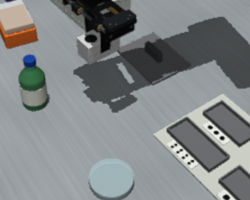

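```bash
python3 -m inch '{"hand":[0,0,0,0,0,0,0,0,0,0,0,0,0],"delta_pos":[[0,0,0],[0,0,0],[0,0,0],[0,0,0],[0,0,0],[0,0,0],[0,0,0],[0,0,0],[0,0,0],[0,0,0],[0,0,0],[0,0,0],[0,0,0]],"turn":[0.07,0.14,0.14,0.14,0.14,0.14,0.14,0.14,0.14,0.14,0.14,0.125,0]}'
python3 -m inch '{"hand":[0,0,0,0,0,0,0,0,0,0,0,0,0,0,0,0,0,0,0,0],"delta_pos":[[1,-0.2,0],[2,-0.4,0],[2.4,-0.5,0],[2.4,-0.5,0],[2.4,-0.5,0],[2.4,-0.5,0],[2.4,-0.5,0],[2.4,-0.5,0],[2.4,-0.5,0],[2.4,-0.5,0],[2.4,-0.5,0],[2.4,-0.5,0],[2.4,-0.5,0],[2.4,-0.5,0],[2.4,-0.5,0],[2.4,-0.5,0],[2.4,-0.5,1],[0.9,-0.28,1],[0,0,0.8],[0,0,0]],"turn":[0,0,0,0,0,0,0,0,0,0,0,0,0,0,0,0,0,0,0,0]}'
python3 - <<'E'
from h import *
goto(516.5,376.6,68,1.653)
E
```

```text
t: 20.05
eef_pos: [632.8, -14.5, 236.4]
tcp_rot: [-3.139, -0.001, 1.651]
ft_force: [-0.2, -0.3, -2.6]
opening: 0.483
t: 22.05
eef_pos: [516.6, 375.6, 208.5]
tcp_rot: [-3.139, 0.001, 1.654]
ft_force: [-0.3, 0.1, -4.2]
opening: 0.482
after turn dx 0.10 dy 0.00 cm dz 8.15
before turn dx 0.10 dy 0.00 cm dz 8.15
turn 0.001 now [516.6 375.6 149.5] yaw 1.654 j [ 0.53  0.6   1.61 -0.    0.94  0.44] open 0.482 F [-0.3  0.1 -4.2]
```

```bash
python3 -m inch '{"hand":[0,0,0,0,0,0,0,0],"delta_pos":[[0.1,0,1],[0,0,2],[0,0,2],[0,0,2],[0,0,1],[0,0,0.2],[0,0,0],[0,0,0]],"turn":[0,0,0,0,0,0,0,0]}'
python3 - <<'E'
from h import *
goto(516.5,376.6,48.4,1.653)
s=env.state(); x,y,z=s['eef_pos']; t=s['tcp_rot'][2]-np.pi/2; zb=z-59-39.4
for n,b,o in(('scene',(517.8,378.2),(1.9,2)),('top',(514.1,374.1),(-1.2,-.6))):
    im,p=cloud(n); u,v=map(int,proj(n,(x,y,30)))
    overlay(n,im,[((x+o[0],y+o[1],t,46,84,zb,zb+48),(0,0,255)),((*b,.0825,60,98,7,19),(0,255,0))],(u-37,u+37,v-37,v+37),'h_'+n,8)
E
```

```text
t: 22.85
eef_pos: [517.4, 377.3, 129.1]
tcp_rot: [3.14, -0.001, 1.653]
ft_force: [0.5, 0.5, -2.2]
opening: 0.483
after turn dx -0.06 dy -0.09 cm dz 2.17
before turn dx -0.06 dy -0.09 cm dz 2.17
turn -0.000 now [517.4 377.3  70.1] yaw 1.653 j [0.53 0.7  1.66 0.   0.78 0.44] open 0.483 F [ 0.5  0.5 -2.2]
```

View pics/h_scene.png

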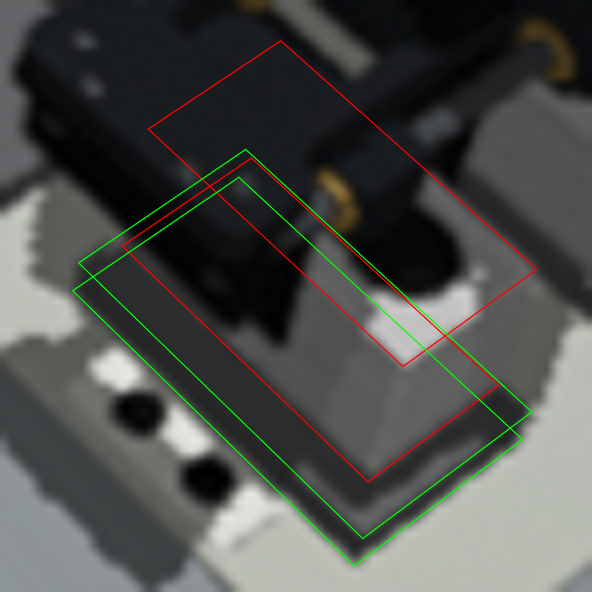

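View pics/h_top.png

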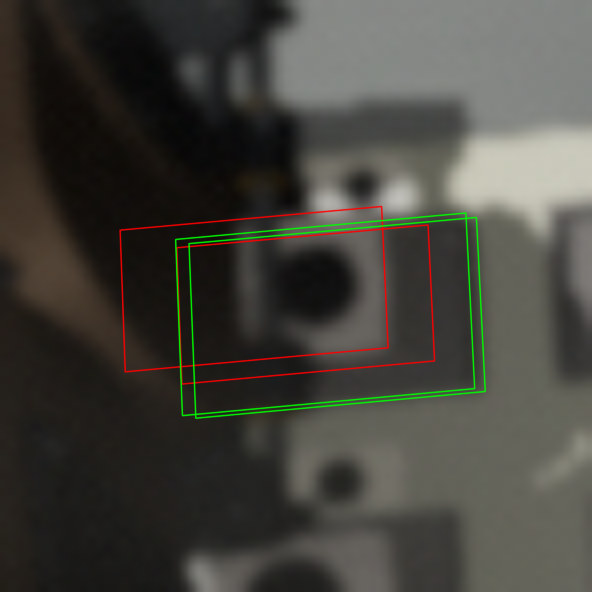

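```bash
python3 -m inch '{"hand":[0,0,0,0,0,0,0,0],"delta_pos":[[-0.06,-0.07,0.5],[0,0,0.5],[0,0,0.5],[0,0,0.4],[0,0,0.2],[0,0,0.05],[0,0,0],[0,0,0]],"turn":[0,0,0,0,0,0,0,0]}'
python3 -c "
from h import *
goto(516.2,376.4,48.4,1.653)"
```

```text
t: 23.75
eef_pos: [516.1, 376.5, 107.4]
tcp_rot: [-3.141, 0.0, 1.653]
ft_force: [-4.2, -3.2, 8.3]
opening: 0.476
after turn dx -0.01 dy 0.01 cm dz -0.00
before turn dx -0.01 dy 0.01 cm dz -0.00
turn -0.000 now [516.1 376.5  48.4] yaw 1.653 j [0.53 0.73 1.67 0.   0.74 0.44] open 0.476 F [-4.2 -3.2  8.3]
```

```bash
python3 -m inch '{"hand":[0.6,0.8,0.8,0.8,0.8,0.8,0.8,0.8,0.8,0.8,0.8,0.8,0.8],"delta_pos":[[0,0,0],[0,0,0],[0,0,0],[0,0,0],[0,0,-1],[0,0,-2],[0,0,-2],[0,0,-2],[0,0,-2],[0,0,-2],[0,0,-2],[0,0,-1],[0,0,0]],"turn":[0,0,0,0,0,0,0,0,0,0,0,0,0]}'
python3 - <<'E'
from h import *
goto(482.9,-335.8,190,1.653)
for n in('scene','top'):
    im,p=cloud(n); cv2.imwrite(f'pics/i_{n}.png',im)
    q,s,m,W=fitz(n,p,[(0,0,46,84,0,57)],(516,376,.08),28,25,62); print(n,q,s)
    q,s,m,W=fitz(n,p,[(0,0,46,64,0,57)],(417,368,.08),28,22,62); print(n,q,s)
E
```

```text
t: 25.05
eef_pos: [516.6, 376.7, 248.3]
tcp_rot: [3.139, -0.001, 1.653]
ft_force: [-0.8, 1.0, 0.3]
opening: 0.8
after turn dx -70.73 dy -9.21 cm dz -0.07
before turn dx -70.73 dy -9.19 cm dz -0.07
turn -0.000 now [516.6 376.7 189.3] yaw 1.653 j [0.53 0.55 1.57 0.   1.01 0.44] open 0.800 F [-0.8  1.   0.3]
scene [5.18070e+02 3.78584e+02 8.10000e-02] 0.954
scene [4.18502e+02 3.70344e+02 8.80000e-02] 0.902
top [5.15076e+02 3.76104e+02 7.50000e-02] 0.969
top [4.15191e+02 3.68152e+02 7.60000e-02] 0.979
```

View pics/i_scene.png

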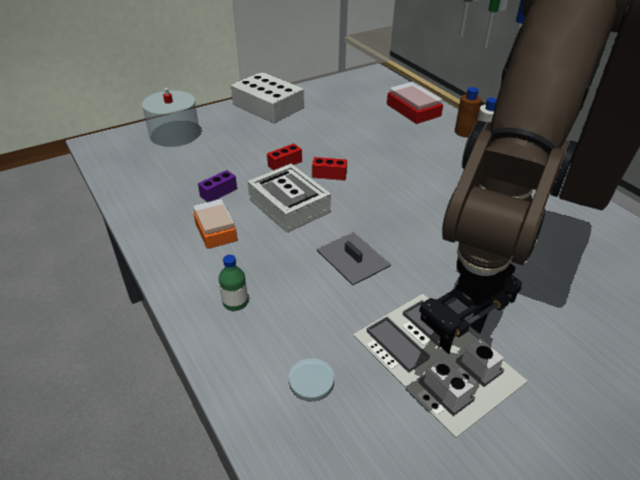

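```bash

python3 - <<'E'
from h import *
for n,roi,zlo,(x0) in(('top',(402,450,250,285),64,(479,-345,.11)),('scene',(268,312,170,208),45,(482,-342,.11))):
    im,p=cloud(n); u0,u1,v0,v1=roi
    g=cv2.cvtColor(im,cv2.COLOR_BGR2GRAY)
    m=(g>(110)).astype(np.uint8)*255
    big=cv2.resize(im[v0-10:v1+10,u0-10:u1+10],None,fx=8,fy=8,interpolation=cv2.INTER_CUBIC); cv2.imwrite(f'pics/j_{n}.png',big)
    q,s,mm,w=fit(n,g,[(0,0,46,104,zlo,68)],x0,roi,+1); print(n,q,s); show(mm,w,'jf_'+n)
    q,s,mm,w=fitz(n,p,[(0,0,152,190,0,68)],(483,-336,.11),40,60); print(q,s)
E
```

```text
top [ 4.81736e+02 -3.42375e+02  7.30000e-02] 0.73
[ 4.81883e+02 -3.37041e+02  1.11000e-01] 0.767
scene [ 4.76712e+02 -3.44088e+02 -6.90000e-02] 0.028
[ 4.83841e+02 -3.34658e+02  1.09000e-01] 0.796
```

View pics/j_scene.png

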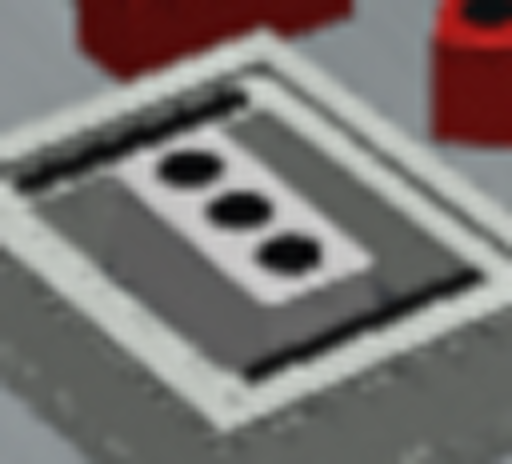

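View pics/jf_scene.png

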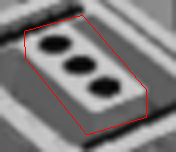

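View pics/jf_top.png

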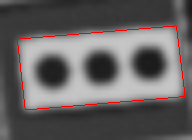

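```bash

python3 - <<'E'
from h import *
for n,us in dict(scene=[(190,167),(240,210),(290,255)]).items():
    for u,v in us: print(pix(n,258+(u+.5)/8-.5,160+(v+.5)/8-.5,68).round(1))
im,p=cloud('scene'); g=cv2.cvtColor(im,cv2.COLOR_BGR2GRAY)
q,s,mm,w=fit('scene',g,[(0,0,46,104,66,68)],(483,-340,.08),(270,307,174,200),+1); print(q,s); show(mm,w,'jf2')
E
```

```text
[ 484.4 -372.5   68. ]
[ 482.1 -340.1   68. ]
[ 480.4 -307.4   68. ]
[ 4.82439e+02 -3.39268e+02  7.20000e-02] 0.331
```

View pics/jf2.png

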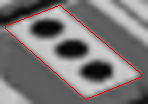

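```bash
python3 -c "
from h import *
goto(482.1,-340.9,150,1.643)"
```

```text
after turn dx -71.30 dy -8.57 cm dz 3.66
before turn dx -71.21 dy -9.27 cm dz 3.66
turn 0.010 now [516.1 376.4 186.6] yaw 1.653 j [0.53 0.56 1.57 0.   1.01 0.44] open 0.801 F [-0.4 -0.3 -1. ]
```

```bash
python3 -m inch '{"hand":[0.65,0.65,0.65,0.65,0.65,0.65,0.65,0.65,0.65,0.65,0.65,0.65,0.65,0.65,0.65,0.65,0.65,0.65,0.65,0.65],"delta_pos":[[-1.5,-0.2,0],[-2.5,-0.3,0],[-3,-0.36,0],[-3,-0.36,0],[-3,-0.36,0],[-3,-0.36,0],[-3,-0.36,0],[-3,-0.36,0],[-3,-0.36,0],[-3,-0.36,0],[-3,-0.36,0],[-3,-0.36,0],[-3,-0.36,0],[-3,-0.36,0],[-3,-0.36,0],[-3,-0.36,0],[-3,-0.36,0],[-3,-0.36,0],[-3,-0.36,0],[-3,-0.36,0]],"turn":[0.01,0,0,0,0,0,0,0,0,0,0,0,0,0,0,0,0,0,0,0]}'
python3 -m inch '{"hand":[0.65,0.65,0.65,0.65,0.65,0.65,0.65],"delta_pos":[[-3,-0.36,0],[-3,-0.36,0],[-3,-0.36,0],[-2.5,-0.3,0],[-1.5,-0.2,0],[-0.3,0,0],[0,0,0]],"turn":[0,0,0,0,0,0,0]}'
python3 - <<'E'
from h import *
goto(482.1,-340.9,58,1.643)
im,p=cloud('scene'); cv2.imwrite('pics/k.png',im)
E
```

```text
t: 27.3
eef_pos: [487.5, -208.6, 246.3]
tcp_rot: [-3.141, -0.0, 1.642]
ft_force: [0.7, 0.3, 0.4]
opening: 0.65
t: 28.0
eef_pos: [482.0, -340.6, 246.3]
tcp_rot: [-3.141, -0.001, 1.642]
ft_force: [-0.1, 0.1, 0.2]
opening: 0.649
after turn dx -0.03 dy 0.01 cm dz 12.93
before turn dx -0.03 dy 0.01 cm dz 12.93
turn -0.001 now [ 482.  -340.6  187.3] yaw 1.642 j [-0.73  0.49  1.7   0.    0.95 -0.8 ] open 0.649 F [-0.1  0.1  0.2]
```

View pics/k.png

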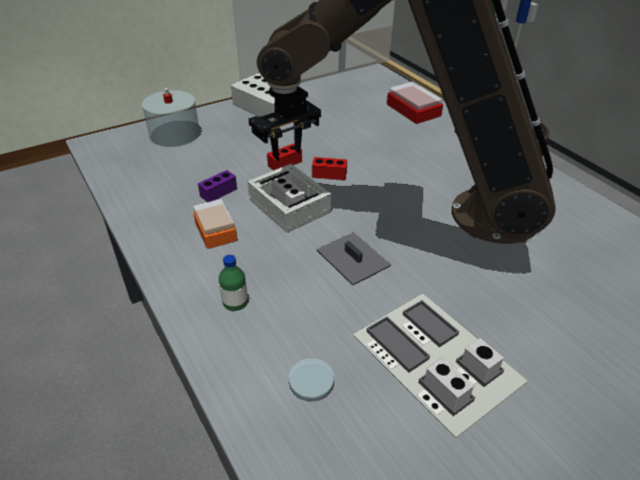

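```bash
python3 -m inch '{"hand":[0.65,0.65,0.65,0.65,0.65,0.65,0.65,0.65,0.65,0.65,0.65],"delta_pos":[[0,0,1],[0,0,2],[0,0,2],[0,0,2],[0,0,2],[0,0,1.5],[0,0,1],[0,0,0.8],[0,0,0.6],[0,0,0],[0,0,0]],"turn":[0,0,0,0,0,0,0,0,0,0,0]}'
python3 -m inch '{"hand":[0.4,0,0,0,0,0,0],"delta_pos":[[0,0,0],[0,0,0],[0,0,0],[0,0,0],[0,0,0],[0,0,0],[0,0,0]],"turn":[0,0,0,0,0,0,0]}'
python3 -m inch '{"hand":[0,0,0,0,0,0,0,0],"delta_pos":[[0,0,-1],[0,0,-2],[0,0,-3],[0,0,-3],[0,0,-3],[0,0,-2],[0,0,0],[0,0,0]],"turn":[0,0,0,0,0,0,0,0]}'
python3 - <<'E'
from h import *
goto(428.2,222.6,190,1.653)
im,p=cloud('scene'); cv2.imwrite('pics/l.png',im[100:300,200:400])
E
```

```text
t: 29.15
eef_pos: [482.5, -340.8, 117.9]
tcp_rot: [3.141, 0.0, 1.643]
ft_force: [-0.9, 0.4, 0.2]
opening: 0.648
t: 29.85
eef_pos: [482.5, -340.9, 118.0]
tcp_rot: [3.141, 0.0, 1.643]
ft_force: [-1.0, 0.4, 5.8]
opening: 0.482
t: 30.65
eef_pos: [482.1, -340.5, 257.1]
tcp_rot: [-3.141, -0.001, 1.643]
ft_force: [0.3, -0.2, -4.1]
opening: 0.48
after turn dx 56.56 dy -0.75 cm dz 0.81
before turn dx 56.55 dy -1.32 cm dz 0.81
turn -0.010 now [ 482.1 -340.5  198.1] yaw 1.643 j [-0.73  0.48  1.69  0.    0.98 -0.8 ] open 0.480 F [ 0.3 -0.2 -4.1]
```

View pics/l.png

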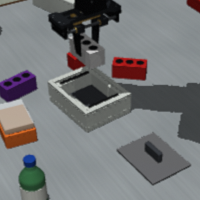

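```bash
python3 -m inch '{"hand":[0,0,0,0,0,0,0,0,0,0,0,0,0,0,0,0,0,0,0,0],"delta_pos":[[1.5,0,0],[2.5,-0.03,0],[2.8,-0.04,0],[2.8,-0.04,0],[2.8,-0.04,0],[2.8,-0.04,0],[2.8,-0.04,0],[2.8,-0.04,0],[2.8,-0.04,0],[2.8,-0.04,0],[2.8,-0.04,0],[2.8,-0.04,0],[2.8,-0.04,0],[2.8,-0.04,0],[2.8,-0.04,0],[2.8,-0.04,0],[2.8,-0.04,0],[2.8,-0.04,0],[2.5,-0.04,0],[2,0,0]],"turn":[-0.01,0,0,0,0,0,0,0,0,0,0,0,0,0,0,0,0,0,0,0]}'
python3 -m inch '{"hand":[0,0,0,0,0,0],"delta_pos":[[2,0,0],[1.2,0,0],[0,0,0],[0,0,0],[0,0,0],[0,0,0]],"turn":[0,0,0,0,0,0]}'
python3 - <<'E'
from h import *
goto(428.2,222.6,70,1.653)
E
```

```text
t: 32.7
eef_pos: [430.5, 191.4, 256.7]
tcp_rot: [-3.14, 0.0, 1.654]
ft_force: [0.8, -0.4, -3.1]
opening: 0.479
t: 33.3
eef_pos: [429.3, 221.1, 257.6]
tcp_rot: [-3.142, 0.0, 1.652]
ft_force: [-0.1, 0.3, -4.5]
opening: 0.484
after turn dx 0.16 dy -0.09 cm dz 12.86
before turn dx 0.16 dy -0.09 cm dz 12.86
turn -0.001 now [429.3 221.1 198.6] yaw 1.652 j [ 0.34  0.34  1.94 -0.    0.87  0.26] open 0.484 F [-0.1  0.3 -4.5]
```

```bash
python3 -m inch '{"hand":[0,0,0,0,0,0,0,0,0,0],"delta_pos":[[0.16,-0.09,1],[0,0,2],[0,0,2],[0,0,2],[0,0,2],[0,0,2],[0,0,1.2],[0,0,0.6],[0,0,0],[0,0,0]],"turn":[0,0,0,0,0,0,0,0,0,0]}'
python3 - <<'E'
from h import *
goto(428.2,222.6,47.9,1.653)
s=env.state(); x,y,z=s['eef_pos']; t=s['tcp_rot'][2]-np.pi/2; zb=z-59-38.9
for n,b,o in(('scene',(430,224.6),(1.9,2)),('top',(426.7,220.2),(-1.2,-.6))):
    im,p=cloud(n); u,v=map(int,proj(n,(x,y,30)))
    overlay(n,im,[((x+o[0],y+o[1],t,46,104,zb,zb+48),(0,0,255)),((*b,.0825,60,118,7,19),(0,255,0))],(u-37,u+37,v-37,v+37),'m_'+n,8)
E
```

```text
t: 34.3
eef_pos: [428.3, 223.3, 129.9]
tcp_rot: [3.141, -0.0, 1.653]
ft_force: [-0.2, 0.1, -4.4]
opening: 0.479
after turn dx -0.07 dy -0.02 cm dz 2.30
before turn dx -0.07 dy -0.02 cm dz 2.30
turn -0.000 now [428.3 223.3  70.9] yaw 1.653 j [0.34 0.54 2.06 0.   0.54 0.26] open 0.479 F [-0.2  0.1 -4.4]
```

View pics/m_scene.png

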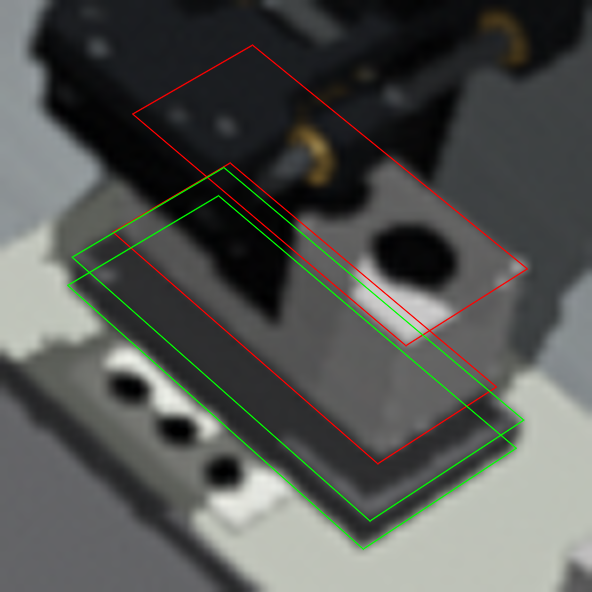

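View pics/m_top.png

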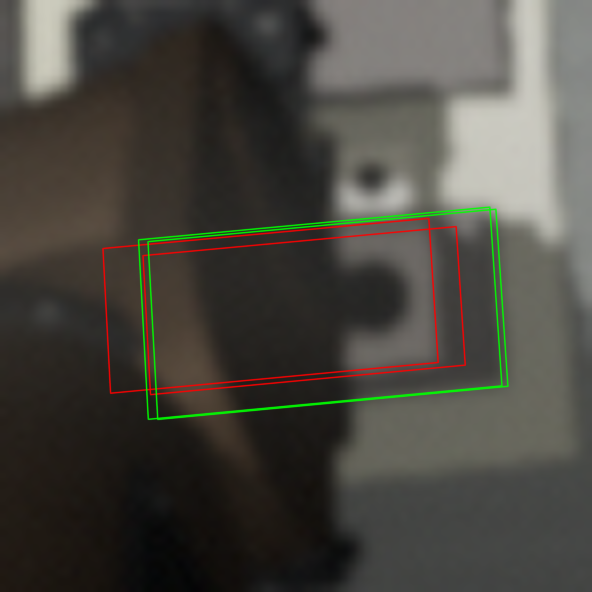

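Good alignment in both views; lower.

```bash
python3 -m inch '{"hand":[0,0,0,0,0,0,0,0],"delta_pos":[[-0.07,0,0.5],[0,0,0.5],[0,0,0.5],[0,0,0.4],[0,0,0.2],[0,0,0.15],[0,0,0],[0,0,0]],"turn":[0,0,0,0,0,0,0,0]}'
python3 -c "
from h import *
goto(428.2,222.6,47.9,1.653)"
```

```text
t: 35.2
eef_pos: [428.3, 222.6, 107.2]
tcp_rot: [3.141, -0.0, 1.653]
ft_force: [-0.0, -0.1, -3.1]
opening: 0.48
after turn dx 0.00 dy -0.01 cm dz 0.03
before turn dx 0.00 dy -0.01 cm dz 0.03
turn -0.000 now [428.3 222.6  48.2] yaw 1.653 j [0.34 0.59 2.07 0.   0.48 0.26] open 0.480 F [-0.  -0.1 -3.1]
```

```bash
python3 -m inch '{"hand":[0.6,0.8,0.8,0.8,0.8,0.8,0.8,0.8,0.8,0.8,0.8,0.8,0.8],"delta_pos":[[0,0,0],[0,0,0],[0,0,0],[0,0,0],[0,0,-1],[0,0,-2],[0,0,-2],[0,0,-2],[0,0,-2],[0,0,-2],[0,0,-2],[0,0,-1],[0,0,0]],"turn":[0,0,0,0,0,0,0,0,0,0,0,0,0]}'
python3 - <<'E'
from h import *
goto(450.7,-56.4,180,1.63)
for n in('scene','top'):
    im,p=cloud(n); cv2.imwrite(f'pics/n_{n}.png',im)
    for nm,L,x0 in((2,84,(516,376,.08)),(1,64,(417,368,.08)),(3,104,(428,222,.08))):
        q,s,m,W=fitz(n,p,[(0,0,46,L,0,57)],x0,28,25,62); print(n,nm,q,s)
    q,s,m,W=fitz(n,p,[(0,0,14,60,0,38)],(451,-56.4,.06),20,20); print(n,'grip',q,s)
    q,s,m,W=fitz(n,p,[(0,0,122,156,0,8)],(451,-56.4,.06),4,40); print(n,'plate',q,s)
E
```

```text
t: 36.5
eef_pos: [428.4, 222.7, 248.5]
tcp_rot: [3.139, -0.001, 1.653]
ft_force: [0.5, 0.1, 0.4]
opening: 0.796
after turn dx -27.99 dy 0.58 cm dz 0.95
before turn dx -28.00 dy -0.06 cm dz 0.95
turn 0.023 now [428.4 222.7 189.5] yaw 1.653 j [0.34 0.35 1.95 0.   0.84 0.26] open 0.796 F [0.5 0.1 0.4]
scene 2 [5.17952e+02 3.78631e+02 7.80000e-02] 0.951
scene 1 [4.18519e+02 3.70268e+02 8.90000e-02] 0.848
scene 3 [4.30464e+02 2.24442e+02 7.50000e-02] 0.969
scene grip [ 4.52172e+02 -5.47050e+01  2.00000e-03] 0.938
scene plate [ 4.51855e+02 -5.52220e+01  6.10000e-02] 0.945
top 2 [519.237 382.812  -0.   ] 0.692
top 1 [4.17e+02 3.68e+02 8.00e-02] nan
top 3 [4.30303e+02 1.85254e+02 7.80000e-02] 0.886
top grip [ 4.4924e+02 -5.7464e+01  5.9000e-02] 0.961
top plate [ 4.4924e+02 -5.7436e+01  6.1000e-02] 0.913h.py:54: RuntimeWarning: invalid value encountered in divide
  ww=(w-w.mean())/w.std()
```

View pics/n_scene.png

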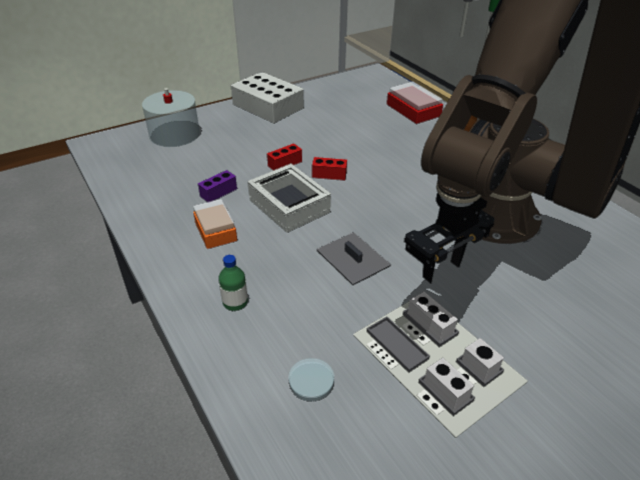

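```bash
python3 -m inch '{"hand":[0.5,0.5,0.5,0.5,0.5,0.5,0.5,0.5,0.5,0.5,0.5,0.5,0.5,0.5,0.5,0.5,0.5],"delta_pos":[[-1.5,0.03,0],[-2.5,0.05,0],[-3,0.06,0],[-3,0.06,0],[-3,0.06,0],[-3,0.06,0],[-3,0.06,0],[-3,0.06,0],[-2.5,0.06,1],[-2,0.06,2],[-1.5,0.02,2],[0,0,2],[0,0,1.5],[0,0,1],[0,0,0.5],[0,0,0],[0,0,0]],"turn":[0.021,0,0,0,0,0,0,0,0,0,0,0,0,0,0,0,0]}'
python3 -c "
from h import *
goto(450.6,-56.3,31,1.632)"
```

```text
t: 38.3
eef_pos: [451.5, -56.4, 147.4]
tcp_rot: [3.141, 0.0, 1.632]
ft_force: [-0.1, -0.2, -0.3]
opening: 0.503
after turn dx 0.02 dy -0.09 cm dz 5.74
before turn dx 0.02 dy -0.09 cm dz 5.74
turn 0.000 now [451.5 -56.4  88.4] yaw 1.632 j [-0.27  0.49  2.11  0.    0.54 -0.33] open 0.503 F [-0.1 -0.2 -0.3]
```

```bash
python3 -m inch '{"hand":[0.5,0.5,0.5,0.5,0.5,0.5,0.5,0.5,0.3,0,0,0,0,0,0,0,0],"delta_pos":[[0,-0.09,1],[0,0,1.5],[0,0,1.5],[0,0,1],[0,0,0.5],[0,0,0.24],[0,0,0],[0,0,0],[0,0,0],[0,0,0],[0,0,0],[0,0,0],[0,0,0],[0,0,0],[0,0,0],[0,0,0],[0,0,0]],"turn":[0,0,0,0,0,0,0,0,0,0,0,0,0,0,0,0,0]}'
python3 -c "
from h import *
goto(450.6,-56.3,31,1.632)"
python3 -m inch '{"hand":[0,0,0,0,0,0,0,0],"delta_pos":[[0,0,-1],[0,0,-2],[0,0,-2],[0,0,-3],[0,0,-3],[0,0,-2],[0,0,0],[0,0,0]],"turn":[0,0,0,0,0,0,0,0]}'
python3 - <<'E'
from h import *
goto(482.9,-335.8,160,1.681)
im,p=cloud('scene'); cv2.imwrite('pics/o.png',im[100:350,200:500])
E
```

```text
t: 40.0
eef_pos: [450.4, -56.6, 89.8]
tcp_rot: [-3.141, -0.0, 1.632]
ft_force: [-1.9, -1.3, 3.7]
opening: 0.148
after turn dx 0.03 dy 0.02 cm dz -0.02
before turn dx 0.03 dy 0.02 cm dz -0.02
turn -0.000 now [450.4 -56.6  30.8] yaw 1.632 j [-0.27  0.6   2.15  0.    0.39 -0.33] open 0.148 F [-1.9 -1.3  3.7]
t: 40.8
eef_pos: [450.2, -56.5, 219.5]
tcp_rot: [3.141, 0.0, 1.632]
ft_force: [-0.3, 0.5, -3.8]
opening: 0.142
after turn dx -28.12 dy 0.18 cm dz 0.05
before turn dx -28.08 dy 1.56 cm dz 0.05
turn -0.049 now [450.2 -56.5 160.5] yaw 1.632 j [-0.27  0.36  2.05  0.    0.74 -0.33] open 0.142 F [-0.3  0.5 -3.8]
```

View pics/o.png

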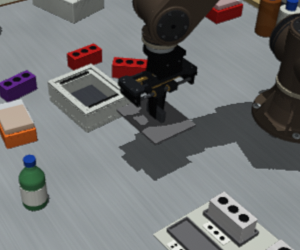

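```bash
python3 -m inch '{"hand":[0,0,0,0,0,0,0,0,0,0,0,0,0,0,0,0],"delta_pos":[[-1,0,0],[-2,0.02,0],[-2.5,0.02,0],[-2.5,0.02,0],[-2.5,0.02,0],[-2.5,0.02,0],[-2.5,0.02,0],[-2.5,0.02,0],[-2.5,0.02,0],[-2.5,0.02,0],[-2.1,0,0],[-2,0,0],[-1,0,0],[0,0,1],[0,0,0],[0,0,0]],"turn":[-0.049,0,0,0,0,0,0,0,0,0,0,0,0,0,0,0]}'
python3 - <<'E'
from h import *
goto(482.9,-335.8,115,1.681)
E
```

```text
t: 42.45
eef_pos: [482.4, -334.7, 208.9]
tcp_rot: [-3.14, -0.002, 1.681]
ft_force: [0.9, -0.4, -3.3]
opening: 0.149
after turn dx -0.12 dy 0.04 cm dz 3.49
before turn dx -0.12 dy 0.04 cm dz 3.49
turn 0.000 now [ 482.4 -334.7  149.9] yaw 1.681 j [-0.72  0.53  1.74  0.    0.87 -0.83] open 0.149 F [ 0.9 -0.4 -3.3]
```

Lower to about 15 mm above the rim and look.

```bash
python3 -m inch '{"hand":[0,0,0,0,0,0,0],"delta_pos":[[-0.12,0.04,1],[0,0,1.5],[0,0,0.8],[0,0,0.2],[0,0,0],[0,0,0],[0,0,0]],"turn":[0,0,0,0,0,0,0]}'
python3 - <<'E'
from h import *
goto(482.9,-335.8,99,1.681)
s=env.state(); x,y,z=s['eef_pos']; t=s['tcp_rot'][2]-np.pi/2; zb=z-59-30.8
for n,o in(('scene',(1.,1.2)),('top',(-1.,-1.2))):
    im,p=cloud(n); u,v=map(int,proj(n,(x,y,60)))
    overlay(n,im,[((x+o[0],y+o[1],t,122,156,zb,zb+8),(0,0,255)),((482.9+o[0],-335.8+o[1],.11,152,190,0,68),(0,255,0))],(u-60,u+60,v-45,v+45),'p_'+n,6)
    q,sc,m,W=fitz(n,p,[(0,0,122,156,0,zb+8)],(x,y,t),zb-3,45,zb+20);print(n,q,sc)
E
```

```text
t: 43.15
eef_pos: [483.3, -337.0, 175.2]
tcp_rot: [3.141, 0.001, 1.681]
ft_force: [-0.1, -0.2, -3.3]
opening: 0.148
after turn dx 0.12 dy -0.03 cm dz 1.72
before turn dx 0.12 dy -0.03 cm dz 1.72
turn -0.000 now [ 483.3 -337.   116.2] yaw 1.681 j [-0.72  0.58  1.76  0.    0.8  -0.83] open 0.148 F [-0.1 -0.2 -3.3]
scene [ 4.83689e+02 -3.38394e+02  1.06000e-01] 0.877
top [ 4.90539e+02 -3.33301e+02  1.46000e-01] 0.425
```

View pics/p_scene.png

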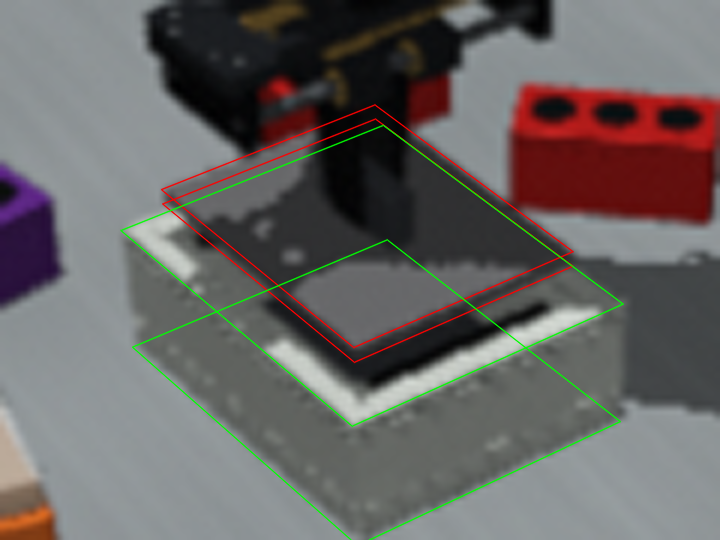

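View pics/p_top.png

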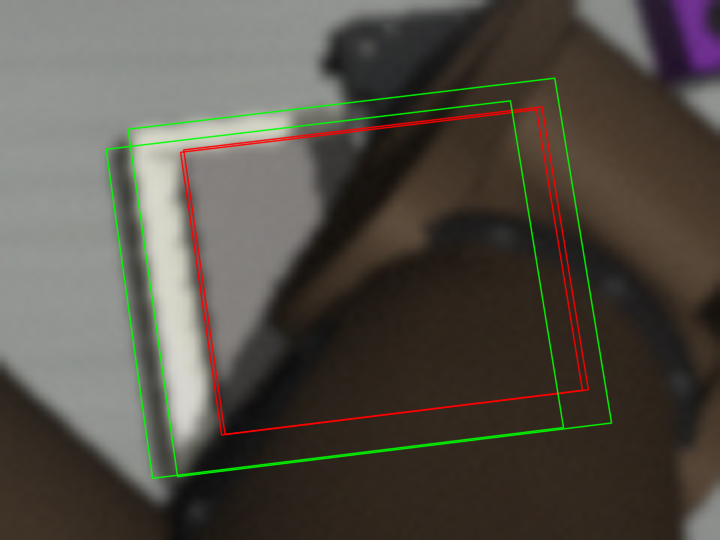

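```bash
python3 -m inch '{"hand":[0,0,0,0,0,0,0,0],"delta_pos":[[0.12,-0.03,0],[0,0,0.5],[0,0,0.5],[0,0,0.4],[0,0,0.3],[0,0,0.2],[0,0,0],[0,0,0]],"turn":[0,0,0,0,0,0,0,0]}'
python3 - <<'E'
from h import *
goto(482.9,-335.8,90.8,1.681)
im,p=cloud('scene'); u,v=270,160
cv2.imwrite('pics/q.png',cv2.resize(im[150:240,230:350],(720,540),interpolation=cv2.INTER_CUBIC))
E
```

```text
t: 44.05
eef_pos: [482.8, -335.7, 155.7]
tcp_rot: [3.142, -0.0, 1.681]
ft_force: [-0.8, -0.5, -4.4]
opening: 0.148
after turn dx -0.01 dy 0.01 cm dz 0.59
before turn dx -0.01 dy 0.01 cm dz 0.59
turn -0.000 now [ 482.8 -335.7   96.7] yaw 1.681 j [-0.72  0.61  1.78  0.    0.75 -0.83] open 0.148 F [-0.8 -0.5 -4.4]
```

View pics/q.png

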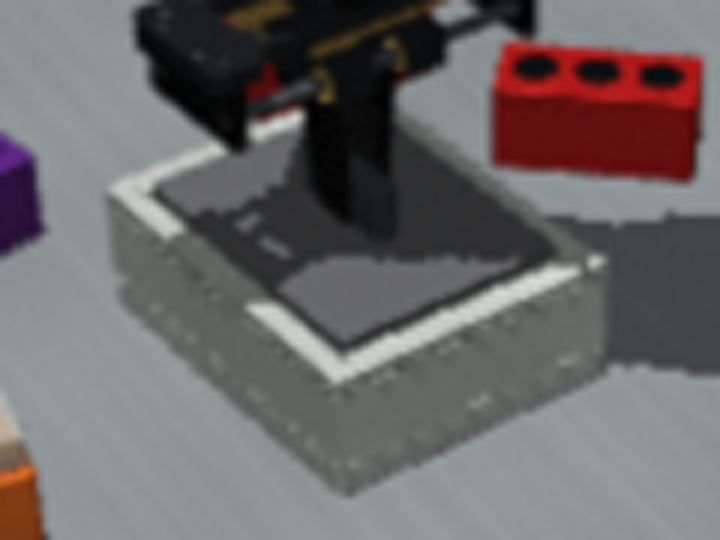

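```bash
python3 -m inch '{"hand":[0,0,0,0,0,0,0,0],"delta_pos":[[0,0,0.1],[0,0,0.1],[0,0,0.1],[0,0,0.1],[0,0,0.1],[0,0,0.1],[0,0,0],[0,0,0]],"turn":[0,0,0,0,0,0,0,0]}'
python3 - <<'E'
from h import *
goto(482.9,-335.8,90.8,1.681)
E
```

```text
t: 44.9
eef_pos: [482.8, -335.7, 150.3]
tcp_rot: [3.141, 0.0, 1.681]
ft_force: [-2.5, 2.1, 5.7]
opening: 0.144
after turn dx -0.01 dy 0.01 cm dz 0.05
before turn dx -0.01 dy 0.01 cm dz 0.05
turn -0.000 now [ 482.8 -335.7   91.3] yaw 1.681 j [-0.72  0.61  1.78  0.    0.74 -0.83] open 0.144 F [-2.5  2.1  5.7]
```

```bash
python3 -m inch '{"hand":[0,0,0,0,0],"delta_pos":[[0,0,0.05],[0,0,0.05],[0,0,0.05],[0,0,0],[0,0,0]],"turn":[0,0,0,0,0]}'
python3 - <<'E'
from h import *
goto(482.9,-335.8,90.8,1.681)
E
```

```text
t: 45.4
eef_pos: [482.8, -335.7, 149.8]
tcp_rot: [3.141, 0.001, 1.681]
ft_force: [-4.6, 3.8, 17.6]
opening: 0.142
after turn dx -0.01 dy 0.01 cm dz -0.00
before turn dx -0.01 dy 0.01 cm dz -0.00
turn -0.000 now [ 482.8 -335.7   90.8] yaw 1.681 j [-0.72  0.61  1.79  0.    0.74 -0.83] open 0.142 F [-4.6  3.8 17.6]
```

```bash
python3 -m inch '{"hand":[0,0,0,0],"delta_pos":[[0,0,0.1],[0,0,0],[0,0,-0.1],[0,0,-0.1]],"turn":[0,0,0,0]}'
python3 -m inch '{"hand":[0.4,0.4,0.4,0.4,0.4,0.4,0.4,0.4,0,0,0,0,0],"delta_pos":[[0,0,0],[0,0,0],[0,0,0],[0,0,0],[0,0,-1],[0,0,-2],[0,0,-1],[0,0,0],[0,0,0],[0,0,0],[0,0,0],[0,0,0],[0,0,0]],"turn":[0,0,0,0,0,0,0,0,0,0,0,0,0]}'
python3 - <<'E'
from h import *
goto(482.9,-335.8,118,1.681)
E
```

```text
t: 45.8
eef_pos: [482.8, -335.7, 149.8]
tcp_rot: [3.141, 0.001, 1.681]
ft_force: [-0.2, -0.9, -2.8]
opening: 0.146
t: 47.1
eef_pos: [482.7, -335.7, 188.9]
tcp_rot: [-3.141, -0.0, 1.681]
ft_force: [-0.4, 0.6, 0.1]
opening: 0.042
after turn dx -0.01 dy 0.02 cm dz 1.19
before turn dx -0.01 dy 0.02 cm dz 1.19
turn -0.000 now [ 482.7 -335.7  129.9] yaw 1.681 j [-0.72  0.56  1.76  0.    0.83 -0.83] open 0.042 F [-0.4  0.6  0.1]
```

```bash
python3 -m inch '{"hand":[0,0,0,0,0,0,0,0],"delta_pos":[[0,0,0.5],[0,0,0.5],[0,0,0.2],[0,0,0.1],[0,0,0.05],[0,0,0.05],[0,0,0.05],[0,0,0]],"turn":[0,0,0,0,0,0,0,0]}'

```

```text
t: 47.9
eef_pos: [482.5, -335.6, 175.9]
tcp_rot: [3.142, 0.0, 1.681]
ft_force: [-4.5, 3.4, 13.9]
opening: 0.002
```

```bash
python3 -m inch '{"hand":[0,0,0,0],"delta_pos":[[0,0,0.05],[0,0,0.05],[0,0,0],[0,0,0]],"turn":[0,0,0,0]}'
python3 -m inch '{"hand":[0,0,0,0,0,0,0,0,0,0,0,0,0,0],"delta_pos":[[0,0,-0.5],[0,0,-1],[0,0,-2],[0,0,-3],[0,0,-3],[1,-1,-2],[2,-2,0],[2,-2,0],[2,-2,0],[2,-2,0],[2,-2,0],[1,-1,0],[0,0,0],[0,0,0]],"turn":[0,0,0,0,0,0,0,0,0,0,0,0,0,0]}'
python3 - <<'E'
from h import *
goto(482.9,-335.8,118,1.681)
for n in('scene','top'):
    im,p=cloud(n); cv2.imwrite(f'pics/r_{n}.png',im)
    for nm,L,x0 in((2,84,(516,376,.08)),(1,64,(417,368,.08)),(3,104,(428,222,.08))):
        q,s,m,W=fitz(n,p,[(0,0,46,L,0,57)],x0,28,25,62); print(n,nm,q,s)
    q,s,m,W=fitz(n,p,[(0,0,14,60,0,98)],(483,-336,.11),80,16,120); print(n,'grip',q,s)
    u,v=proj(n,(483,-336,68)); u,v=int(u),int(v)
    q,s,m,W=fitz(n,p,[(0,0,152,190,0,68)],(483,-336,.11),40,60,90); print(n,'heater',q,s)
    # plane of plate & rim
    c,si=np.cos(.11),np.sin(.11); ox,oy=(484,-334.6) if n=='scene' else (482,-337)
    X=(p[...,0]-ox)*c+(p[...,1]-oy)*si; Y=-(p[...,0]-ox)*si+(p[...,1]-oy)*c
    pl=(abs(X)<55)&(abs(Y)<72)&(abs(X)>14)&(p[...,2]>50)&(p[...,2]<85)
    A=np.c_[X[pl],Y[pl],np.ones(pl.sum())]; co=np.linalg.lstsq(A,p[...,2][pl],rcond=None)[0]
    rm=((abs(X)>67)&(abs(X)<74)&(abs(Y)<92)|(abs(Y)>84)&(abs(Y)<93)&(abs(X)<74))&(p[...,2]>55)&(p[...,2]<80)
    B=np.c_[X[rm],Y[rm],np.ones(rm.sum())]; cr=np.linalg.lstsq(B,p[...,2][rm],rcond=None)[0]
    print(n,'plate',co.round(4),pl.sum(),'rim',cr.round(4),rm.sum())
    cv2.imwrite(f'pics/s_{n}.png',cv2.resize(im[v-45:v+45,u-60:u+60],(720,540),interpolation=cv2.INTER_CUBIC))
E
```

```text
t: 48.3
eef_pos: [482.5, -335.5, 175.8]
tcp_rot: [3.141, 0.001, 1.681]
ft_force: [-7.9, 4.8, 23.7]
opening: 0.007
t: 49.7
eef_pos: [351.1, -230.4, 289.1]
tcp_rot: [3.141, 0.001, 1.681]
ft_force: [-0.5, 1.4, -0.5]
opening: 0.002
after turn dx -11.93 dy 11.94 cm dz 11.21
before turn dx -11.93 dy 11.95 cm dz 11.21
turn -0.000 now [ 351.1 -230.4  230.1] yaw 1.681 j [-0.74  0.2   2.04  0.    0.9  -0.85] open 0.002 F [-0.5  1.4 -0.5]
scene 2 [5.18049e+02 3.78610e+02 7.80000e-02] 0.949
scene 1 [4.19649e+02 3.74141e+02 8.70000e-02] 0.852
scene 3 [4.30436e+02 2.24685e+02 8.80000e-02] 0.974
scene grip [ 4.85138e+02 -3.33820e+02  6.70000e-02] 0.934
scene heater [ 4.83928e+02 -3.34940e+02  1.07000e-01] 0.821
scene plate [-2.30000e-03 -5.20000e-03  6.76155e+01] 787 rim [-5.00000e-03 -8.30000e-03  6.65336e+01] 430
top 2 [5.15024e+02 3.76221e+02 7.00000e-02] 0.968
top 1 [4.16219e+02 3.70932e+02 6.40000e-02] 0.978
top 3 [4.27488e+02 2.21971e+02 7.70000e-02] 0.978
top grip [ 4.82561e+02 -3.35844e+02  1.16000e-01] 0.952
top heater [ 4.82549e+02 -3.37000e+02  1.10000e-01] 0.816
top plate [ 6.00000e-04 -2.70000e-03  6.76877e+01] 1457 rim [-2.10000e-03  1.00000e-03  6.77158e+01] 573
```

View pics/s_scene.png

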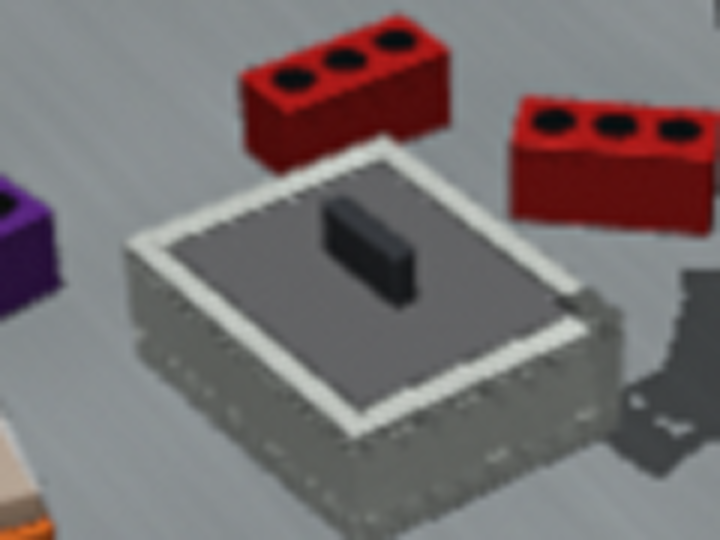

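View pics/r_scene.png

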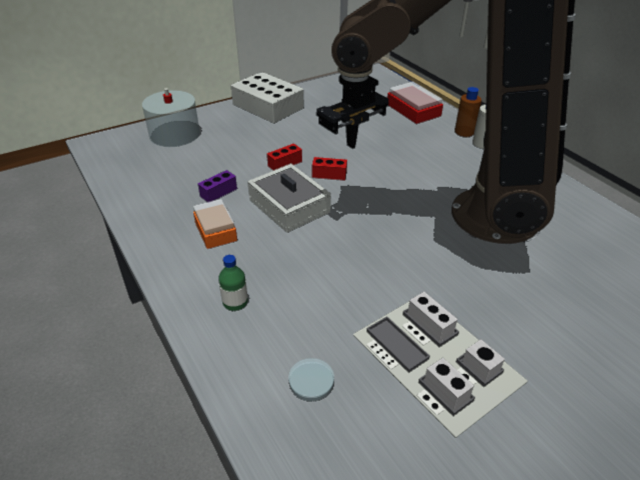

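View pics/r_top.png

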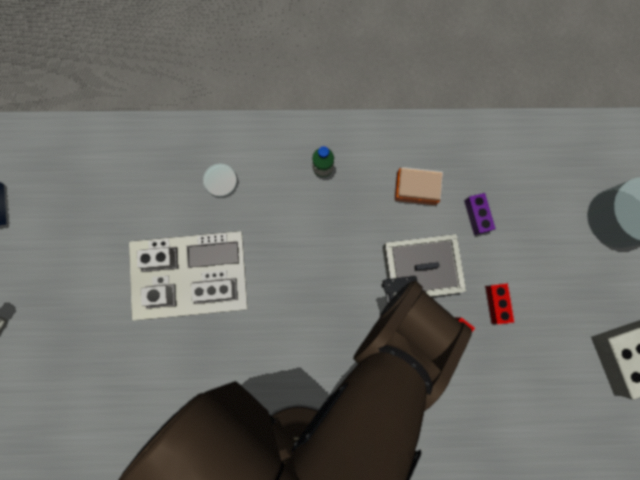

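```bash
python3 - <<'E'
from h import *
for n in('scene','top'):
    im,p=cloud(n); o=(1.9,2) if n=='scene' else (-1.2,-.2)
    for nm,L,(x,y) in((2,84,(516,376.3)),(1,64,(417.5,371.5)),(3,104,(428.4,222.6))):
        c,s=np.cos(.08),np.sin(.08); dx=p[...,0]-x-o[0]; dy=p[...,1]-y-o[1]
        X=dx*c+dy*s;Y=-dx*s+dy*c
        m=(abs(X)<19)&(abs(Y)<L/2-4)&(p[...,2]>45)&(p[...,2]<75)
        print(n,nm,np.linalg.lstsq(np.c_[X[m],Y[m],np.ones(m.sum())],p[...,2][m],rcond=None)[0].round(3),m.sum())
    R=(440,530,320,400) if n=='scene' else (125,195,235,315)
    a,b,c_,d=R; cv2.imwrite(f'pics/t_{n}.png',cv2.resize(im[c_:d,a:b],None,fx=7,fy=7,interpolation=cv2.INTER_CUBIC))
E
```

```text
scene 2 [-3.000e-03 -1.000e-03  5.662e+01] 631
scene 1 [ 0.0000e+00 -2.0000e-03  5.6691e+01] 410
scene 3 [ 1.0000e-03 -1.0000e-03  5.6518e+01] 558
top 2 [ 1.5000e-02 -2.0000e-03  5.6225e+01] 416
top 1 [ 5.000e-03 -2.200e-02  5.632e+01] 321
top 3 [-4.0000e-03 -3.0000e-03  5.6421e+01] 544
```

View pics/t_scene.png

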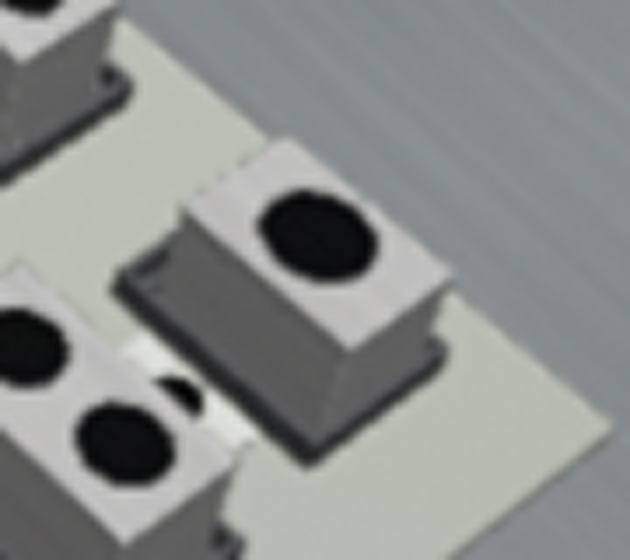

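View pics/t_top.png

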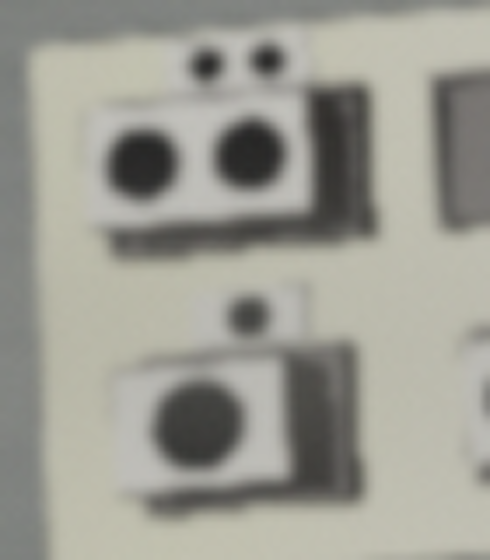

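```bash
python3 - <<'E'
from cell import ticket
print(ticket.job_done())
E
```

```text
the job is handed in; nothing more can be done
None
```

I put all three blocks that were out (1, 2 and 3; block 4 was absent) into their own bays. Then I laid the cover in the heater's mouth and pressed it home. I handed the job in at about 50 s; no verdict is reported.

**Last checks:**
- **Block heights:** the tops of all three blocks measured 56.2–56.7 mm in both cameras, against an ideal 57 mm. All read level to within about 0.02 rad.
- **Block positions:** blocks 2 and 3 are centred within about 2.5 mm.
- **Block 1:** it had slid about 4 mm along its bay, against the end wall, after I placed it, probably from the knock the task warned of. It still lies flat, and 4 mm is all the bay allows, against the 7 mm limit, so I left it.
- **Cover:** the plate is level to within 0.006 rad. The top camera showed it flush with the rim (67.7 mm against 67.7 mm), and pressing on the bar stopped with its top at about 98 mm, which is the home height. It is centred within about 2 mm.
- **Seals:** I had no direct reading of them. I take them to be down from the cover's height.
- **Bystanders:** the tip box, bottle and dish look unmoved in the pictures.

**What disagreed:** the two cameras differed by 2–4 mm in absolute position, so I used their mean, which matched the robot's own pose. The scene camera also read the plate about 1 mm above the rim, where the top camera read it flush.

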